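Clear the hand sieve and hold it over the mixing bowl

ROBOT

A 6-joint arm with a two-finger parallel gripper is mounted at the origin on the work surface. World frame = base frame: x ahead of the robot, y to its left, z up, the work surface at z = 0. Lengths are in m, angles in rad, forces in N, time in s.
With the tool pointing down it reaches from about 0.35 to 0.775 m from the base axis. Payload 7.3 kg.
Tool frame: the origin (TCP) lies at the very end of the fingers, on their centre line; the grasp point (between the pads) lies grip_point_offset behind it (grip_point_offset is the distance from the TCP to the grasp point, in m); z points along the fingers, y is the direction in which the jaws open and shut (so a half turn about z gives the same grasp; the last joint's range is limited). The gripper opens to 92 mm and grips with 3 to 60 N. Pads are 19 mm wide; open, the fingers measure 130 mm over their backs; the gripper's body (75 mm by 190 mm) begins 47 mm behind the grasp point.
Start: joints at [1.031, 0.342, 1.524, -0, 1.275, -0.146], TCP at [0.201, 0.485, 0.227] pointing down, gripper open.
Joint ranges: [-2.53, 2.53], [-0.77, 2.02], [0.04, 2.7], [-1, 4.14], [0.28, 2.66], [-3.11, 3.11]. Speed limits (rad/s): [2.57, 2.57, 3.14, 3.14, 3.14, 3.14].

INTERFACE

Orientations are given as [roll, pitch, yaw] about the fixed x, y, z axes, in that order (R = Rz(yaw) Ry(pitch) Rx(roll)).
In Python, from cell import * gives the robot as it stands.
- The arm moves only by the shell command python3 -m inch 'ROWS' [OPENING] [FORCE]. ROWS is JSON, a list that holds one entry, the list of rows, each a list of 4 numbers: the shift along the tool's x, y, z in mm, then the turn about the tool's z in rad. In form: [[[x, y, z, roll], ...]]. A call has 1 to 10 rows; each row shifts and turns the commanded pose from where the row before left it, along the tool's axes as they then stand; what a row does not reach is not made up. A row lasts 1/8 s, in which the tool goes at most 62.5 mm and 10.7 degrees, less where a joint would pass 70% of its speed; a pose out of reach is approached as far as the arm can. A call with a gripper value outside its range is refused whole. OPENING is the closure, from -1 (fully open) to 1 (shut), set as the call begins (- or left out, the last holds). The fingers move at their own pace and stop on an object; FORCE is the grip in N (left out, the last holds). Time passes only in rows, so rows that do not move let the fingers close. It gives the time, the measured TCP pose, the force and the opening at its end, in the units of the state.
- observe(): the state, without advancing time (a new reading comes with each control period).
- read_camera(name): name is "side" or "top" or "wrist"; returns a dict with "img" (480x640x3 uint8, blue, green, red), "fx", "fy", "cx", "cy" (pixels), "k1" (the pictures are not rectified: a ray, as slopes to the right and down, at radius r is drawn at 1 + k1 r^2 times it, then the intrinsics apply), "eye" and "rotation" of the camera in the world; the wrist camera has in their place "T_tool_cam" (4x4, takes a point from camera to tool coordinates, whose origin is the TCP and whose axes are the flange's). Camera axes: x right, y down, z forward; pixel columns grow to the right and rows downward; lengths in m; the calibration is good to about 2 mm. A picture is of the moment at which its call begins: read the wrist's pose just before it. There is no depth.
- hand_in(): hands the job in, once; it reports no verdict.
Trained networks look in the newest picture that a camera, given by its name, has taken for a name from the list of things; names that differ only in an ending like _2 or _b are one class to them, and where a whole thing is asked for, a point or a joint stands for the part that bears it (a point fixed in the world has none). Each returns a list of dicts, best first, with "conf" (0 to 1); they miss things now and then, are a little off and sometimes report something else, mostly with a low value. They report only what shows in the picture. A call takes as long as a camera call. They do not tell look-alikes from the thing itself.
- boxes_of(camera, label): "at" ([row, column] in pixels, amid what is visible of it).
- place_of(camera, label): "at" ([row, column] in pixels: a listed point, or the origin of a listed thing).
The state is a dict: "time": time; "qpos": joint angles; "qvel": joint speeds; "joint_efforts": joint torques, N m; "tool_pos": TCP position; "tool_rot": TCP orientation; "contact_force": force on the tool from outside, world axes, zero at the start; "torque": the same for the moment, N m; "opening": finger opening in m.
Only numpy, scipy, OpenCV 4.12 (cv2) and the standard library are available. Lean on these libraries where they do the work, as an engineer would, in place of code of your own. Each camera call takes 0.05 s, during which the arm holds its last target. There are 200 camera calls.

TASK

Get the sieve ready for the next batch: take it by its blue handle, tip it to about 60 degrees over the white scrap tub for a full second to shed any lumps, and bring it level again while still above the tub; anywhere else keep it level. Then carry it clear of the bottles and hold it level over the middle of the red mixing bowl, about two centimetres above the rim and not touching it, so that a colleague can spoon powder in. Finish while still holding it there; do not touch the bowl or knock anything else out of place.

Things in the scene. Friction and masses are not known exactly. Their poses are not given: they have to be found in the camera images.
- sieve: Steel hand sieve, 0.13 to 0.22 kg: round frame open at the top, 50 mm high, 100 mm across the foot, 116 mm across the rim, with a flat grey mesh floor and a blue handle. Origin: centre of the underside of the foot, which stands on the table at the start; z points up out of the open mouth, the handle runs out along -x. Centre of mass: about 35 mm from the origin towards the handle.
- sieve_rim (a point): Centre of the sieve's open mouth, 50 mm above the underside along the sieve's z.
- sieve_grip (a point): Good place to pinch the handle, across its 16 mm width (the sieve's y): on its centre line, 100 mm from the sieve's centre, 45 mm above the foot. The handle is a level blue plastic bar 110 mm long (sieve x = -75 to -185 mm), 16 mm wide and 16 mm tall, with 37 mm free under it while the sieve stands. The sieve is front-heavy in the hand: grip firmly, 30 N or more.
- tub: Loose, empty white scrap tub, round and open, 95 mm high, 150 mm across the lip, walls 3 mm, with a thin black bail folded down against its side; stands on the table. Origin: centre of its underside.
- tub_rim (a point): Centre of the scrap tub's mouth, at the height of its rim, 95 mm above the table.
- bowl: Loose red mixing bowl, round and open, 85 mm high, 175 mm across the rim, 100 mm across the foot, walls 3 mm; stands on the table. Tub and bowl stand one to the left and one to the right, either way round. Origin: centre of its underside.
- bowl_rim (a point): Centre of the mixing bowl's mouth, at the height of its rim, 85 mm above the table.
- caddy: Clear open box fixed to the table, 200 mm along x, 72 mm along y, 55 mm high, with three cells that hold the bottles; it stands between the sieve and the left-hand vessel. With the bottles in it, it is 150 mm high. Origin: centre of its underside.
- bottle0: White squeeze bottle with a red tip, 44 mm diameter, 144 mm tall, standing loose in the near cell of the caddy (leave alone). Origin: centre of its underside.
- bottle1: The same bottle, in the middle cell (leave alone).
- bottle2: The same bottle, in the far cell (leave alone).
- cup: Small clear measuring cup, 60 mm diameter, 60 mm high, standing right of the sieve (leave alone). Origin: centre of its underside.
Things that resemble listed ones, but are neither listed nor needed, are in the scene too. Of the things that look like the tub, the smallest one is meant.

How it is judged:
By the outcome, as a careful person would: the job done as asked, in the order asked, and still so for the second after the job is handed in, while the arm keeps its last pose, push and grip.
It also fails if it takes over 53 s, if anything falls off the work surface, if the arm or the gripper's body presses on something with over 40 N, if the wrist force passes 120 N, or if a joint passes its speed limit or range.

## Working session

There is one attempt and no reset: what is moved stays moved. The work goes in short steps, Python scripts to look and compute and a shell command to move; the robot and the scene stay as the last step left them, time stands still between calls to the robot, and variables do not carry over. Pictures are saved under pics/ and viewed, about 8 in all and at most 12, crops included, and the job is handed in when it is done.

```bash
mkdir -p pics; ls; cat > h.py <<'E'
from cell import *
import numpy as np, cv2
from scipy.spatial.transform import Rotation as Ro
def cam(n):
    s=observe(); c=read_camera(n)
    if 'eye' in c: c['R']=np.array(c['rotation']); c['o']=np.array(c['eye'])
    else:
        T=np.eye(4); T[:3,:3]=Ro.from_euler('xyz',s['tool_rot']).as_matrix(); T[:3,3]=s['tool_pos']
        M=T@np.array(c['T_tool_cam']); c['R']=M[:3,:3]; c['o']=M[:3,3]
    if c['R'].shape!=(3,3): c['R']=Ro.from_euler('xyz',c['rotation']).as_matrix()
    return c
def ray(c,at):
    d=np.array([(at[1]-c['cx'])/c['fx'],(at[0]-c['cy'])/c['fy']]); u=d.copy()
    for _ in range(20): u=d/(1+c['k1']*(u@u))
    return c['R']@np.array([u[0],u[1],1])
def onz(c,at,z):
    r=ray(c,at); return c['o']+r*(z-c['o'][2])/r[2]
def pix(c,p):
    q=c['R'].T@(np.array(p)-c['o']); u=q[:2]/q[2]; u=u*(1+c['k1']*(u@u)); return [u[1]*c['fy']+c['cy'],u[0]*c['fx']+c['cx']]
E
python3 - <<'E'
from h import *
print(observe())
H={'sieve':0,'sieve_rim':.05,'sieve_grip':.045,'tub_rim':.095,'bowl_rim':.085,'cup':0,'caddy':0,'bottle0':0}
for n in ('top','side'):
    c=cam(n); cv2.imwrite(f'pics/{n}0.png',c['img']); print(n,c['o'],c['rotation'],c['fx'],c['k1'])
    for l,z in H.items():
        for d in place_of(n,l)[:5]: print(l,round(d['conf'],2),np.round(d['at'],0),np.round(onz(c,d['at'],z),3)[:2])
E
```

```text
pics
{'time': 0.0, 'qpos': array([ 1.03099732e+00,  3.42763078e-01,  1.52504581e+00, -3.22056918e-05,
        1.27541127e+00, -1.46031819e-01]), 'qvel': array([-1.53779056e-03, -6.00656975e-04, -1.88452227e-03,  2.35164233e-04,
       -1.53689843e-05, -1.51545781e-03]), 'joint_efforts': array([ 6.90835941e-05, -4.31248283e+01, -2.44219923e+01,  7.16757146e-02,
        5.59485052e-02, -1.42291224e-04]), 'tool_pos': array([0.2012093 , 0.48445057, 0.22601398]), 'tool_rot': array([-3.13997799e+00, -2.06355904e-04,  2.74783470e+00]), 'contact_force': array([-0.17949052, -0.77442487,  0.62382115]), 'torque': array([ 0.01263511,  0.00190073, -0.01392503]), 'opening': 0.09177216255898268}
top [ 0.39516385 -0.0074737   1.1998659 ] [-3.07818236e+00  8.26207824e-04 -1.58871230e+00] 457.93238349182184 -0.025757201040385397
sieve 0.98 [176. 369.] [ 0.628 -0.143]
sieve 0.15 [208. 258.] [0.548 0.15 ]
sieve_rim 0.66 [168. 370.] [ 0.637 -0.142]
sieve_rim 0.33 [238. 468.] [ 0.457 -0.385]
sieve_grip 0.92 [202. 356.] [ 0.551 -0.104]
sieve_grip 0.36 [186. 252.] [0.597 0.16 ]
tub_rim 0.88 [236. 482.] [ 0.
[... 310 characters left out ...]
.] [0.542 0.157]
bottle0 0.77 [237. 259.] [0.471 0.15 ]
bottle0 0.6 [186. 252.] [0.607 0.166]
side [ 0.16780378 -0.57393255  0.81901088] [-2.430639   -0.00725021 -0.4490809 ] 462.52802377819467 -0.008249342628828708
sieve 0.71 [287. 426.] [ 0.636 -0.146]
sieve_rim 0.63 [270. 432.] [ 0.645 -0.141]
sieve_grip 0.71 [272. 384.] [ 0.553 -0.098]
tub_rim 0.94 [469. 284.] [ 0.21  -0.379]
tub_rim 0.67 [307. 288.] [ 0.325 -0.124]
tub_rim 0.56 [410. 437.] [ 0.462 -0.404]
bowl_rim 0.97 [148. 262.] [0.456 0.356]
bowl_rim 0.65 [270. 427.] [ 0.614 -0.157]
caddy 0.82 [212. 326.] [0.541 0.154]
bottle0 0.94 [218. 301.] [0.476 0.161]
bottle0 0.56 [200. 345.] [0.605 0.171]
bottle0 0.55 [209. 327.] [0.549 0.161]
```

View pics/top0.png

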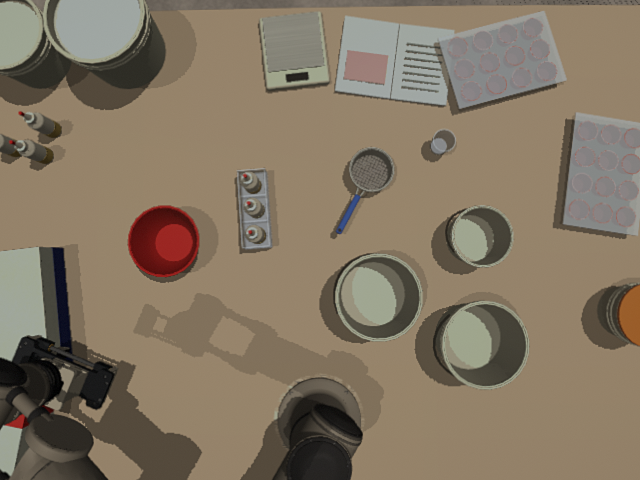

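View pics/side0.png

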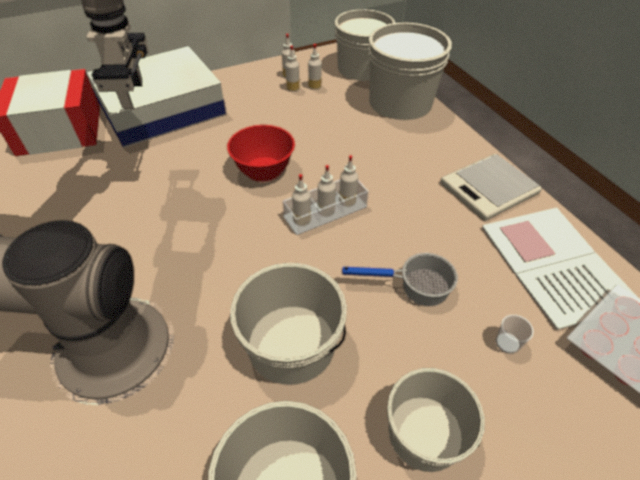

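```bash
python3 - <<'E'
from h import *
print(grip_point_offset)
im=cv2.imread('pics/top0.png')[190:400,320:540]; cv2.imwrite('pics/crop1.png',cv2.resize(im,None,fx=2.7,fy=2.7,interpolation=cv2.INTER_CUBIC))
E
python3 -m inch '[[[0,0,-62,0],[0,0,-62,0],[0,0,-62,0],[0,0,-62,0],[0,0,-62,0],[0,0,-62,0],[0,0,-62,0],[0,0,-62,0]]]'; python3 -c "
from h import *
print(observe()['qpos'])"
```

```text
0.0188
time: 1.9
tool_pos: [0.1783, 0.4271, 0.6561]
tool_rot: [-3.1, -0.016, 2.748]
contact_force: [-43.7, -83.2, 0.1]
opening: 0.0918
[ 1.00329429  0.49139129  0.03579945  0.01879766  2.65840168 -0.15762259]
```

View pics/crop1.png

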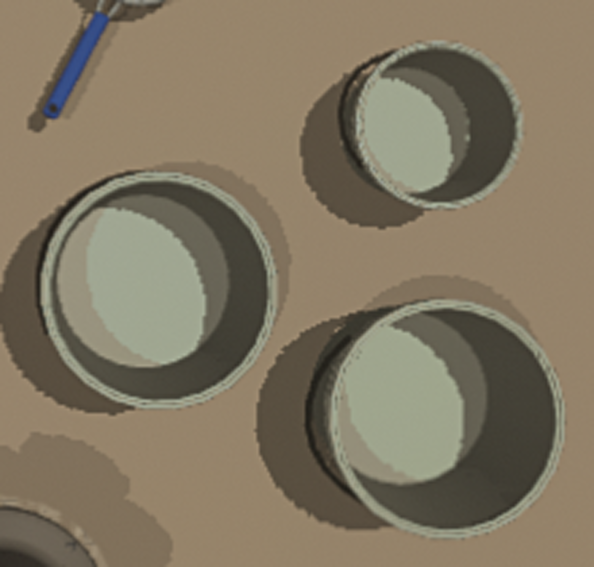

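The crop shows three tubs: smallest at top-picture (236,482), and larger ones at (297,379) and (344,483). The smallest fits the 150 mm lip, so it's the tub. Now I'll see whether the tilt gained at the reach limit stays.

```bash
python3 -m inch '[[[0,0,10,0],[0,0,25,0],[0,0,25,0],[0,0,10,0]]]'; python3 -c "
from h import *
print(observe()['qpos'])"
```

```text
time: 2.4
tool_pos: [0.1746, 0.4224, 0.5881]
tool_rot: [-3.105, -0.015, 2.748]
contact_force: [0.1, 0.4, -0.0]
opening: 0.0918
[ 1.00482309  0.2662184   0.64874788  0.01124281  2.26514009 -0.16517736]
```

```bash
python3 -m inch '[[[0,0,0,0.186],[0,0,0,0.186],[0,0,0,0.186],[0,0,0,0.186],[0,0,0,0.186],[0,0,0,0.186],[0,0,0,0.186],[0,0,0,0.186],[0,0,0,0.186],[0,0,0,0.186]]]';python3 -m inch '[[[0,0,0,0.186],[0,0,0,0.186],[0,0,0,0.186],[0,0,0,0.186],[0,0,0,0.186],[0,0,0,0.186],[0,0,0,0.186],[0,0,0,0.1]]]'; cat > q.py <<'E'
from h import *
s=observe(); R=Ro.from_euler('xyz',s['tool_rot']).as_matrix(); z=R[:,2]; a=np.arctan2(s['tool_pos'][1],s['tool_pos'][0])
print('q',s['qpos'].round(3),'pos',s['tool_pos'].round(4),'zt',z.round(3),'x',R[:,0].round(3),'tilt',round(np.degrees(np.arccos(-z[2])),1),'rad/left',round(z[0]*np.cos(a)+z[1]*np.sin(a),3),round(-z[0]*np.sin(a)+z[1]*np.cos(a),3),'F',s['contact_force'].round(1),'t',s['time'],'op',round(s['opening'],4))
E
python3 q.py
```

```text
time: 3.65
tool_pos: [0.1749, 0.423, 0.5892]
tool_rot: [-3.138, 0.037, 0.882]
contact_force: [0.8, 0.1, -0.7]
opening: 0.0922
time: 4.65
tool_pos: [0.1749, 0.4229, 0.5892]
tool_rot: [3.105, 0.01, -0.519]
contact_force: [0.1, -0.2, -1.1]
opening: 0.092
q [1.005 0.268 0.643 0.011 2.267 3.101] pos [0.1749 0.4229 0.5892] zt [-0.027 -0.026 -0.999] x [ 0.868 -0.496 -0.01 ] tilt 2.2 rad/left -0.035 0.015 F [ 0.1 -0.2 -1.1] t 4.65 op 0.092
```

```bash
python3 -m inch '[[[0,0,0,0.186],[0,0,0,0.186]]]';python3 q.py;python3 -m inch '[[[0,0,0,0.186],[0,0,0,0.186],[0,0,0,0.186]]]';python3 q.py
```

```text
time: 4.9
tool_pos: [0.2537, 0.3536, 0.5914]
tool_rot: [3.102, -0.016, -0.762]
contact_force: [0.8, 0.3, 0.1]
opening: 0.0921
q [ 0.785  0.222  0.699 -0.022  2.26   3.105] pos [0.2537 0.3536 0.5914] zt [-0.016 -0.04  -0.999] x [ 0.723 -0.691  0.016] tilt 2.5 rad/left -0.042 -0.01 F [0.8 0.3 0.1] t 4.9 op 0.0921
time: 5.28
tool_pos: [0.3377, 0.2218, 0.6063]
tool_rot: [3.106, -0.05, -1.144]
contact_force: [0.9, 0.8, -0.4]
opening: 0.0916
q [ 0.431  0.171  0.721 -0.066  2.284  3.104] pos [0.3377 0.2218 0.6063] zt [-0.012 -0.06  -0.998] x [ 0.413 -0.909  0.05 ] tilt 3.5 rad/left -0.043 -0.044 F [ 0.9  0.8 -0.4] t 5.275 op 0.0916
```

```bash
python3 -m inch '[[[20,-1,15,0],[40,-3,35,0],[42,-3,40,0],[42,-3,40,0],[42,-3,40,0],[42,-3,40,0],[42,-3,40,0],[35,-2,40,0],[20,0,25,0]]]';python3 q.py;python3 -m inch '[[[0,0,0,-0.18],[0,0,0,-0.18],[0,0,0,-0.18],[0,0,0,-0.12],[0,0,0,0]]]';python3 q.py
python3 - <<'E'
from h import *
c=cam('wrist'); cv2.imwrite('pics/w1.png',c['img'])
for l,z in {'sieve':0,'sieve_rim':.05,'sieve_grip':.045}.items():
    for d in place_of('wrist',l)[:3]: print(l,round(d['conf'],2),np.round(d['at'],0),np.round(onz(c,d['at'],z),4)[:2])
E
```

```text
time: 6.4
tool_pos: [0.4877, -0.0832, 0.3052]
tool_rot: [3.104, -0.048, -1.141]
contact_force: [0.8, -0.1, -0.1]
opening: 0.0919
q [-0.285  0.238  1.454 -0.061  1.446  2.436] pos [ 0.4877 -0.0832  0.3052] zt [-0.014 -0.059 -0.998] x [ 0.416 -0.908  0.048] tilt 3.5 rad/left -0.004 -0.061 F [ 0.8 -0.1 -0.1] t 6.4 op 0.0919
time: 7.02
tool_pos: [0.4879, -0.0817, 0.3074]
tool_rot: [3.083, -0.018, -0.482]
contact_force: [-0.3, 0.2, -0.1]
opening: 0.0917
q [-0.282  0.235  1.452 -0.061  1.449  1.778] pos [ 0.4879 -0.0817  0.3074] zt [-0.011 -0.06  -0.998] x [ 0.886 -0.463  0.018] tilt 3.5 rad/left -0.001 -0.061 F [-0.3  0.2 -0.1] t 7.025 op 0.0917
sieve 0.6 [ 33. 287.] [ 0.6341 -0.1469]
sieve 0.38 [251.  87.] [0.5401 0.1596]
sieve_rim 0.9 [ 20. 284.] [ 0.6364 -0.1461]
sieve_rim 0.72 [249.  92.] [0.5419 0.1255]
sieve_grip 0.78 [135. 288.] [ 0.5467 -0.1003]
```

View pics/w1.png

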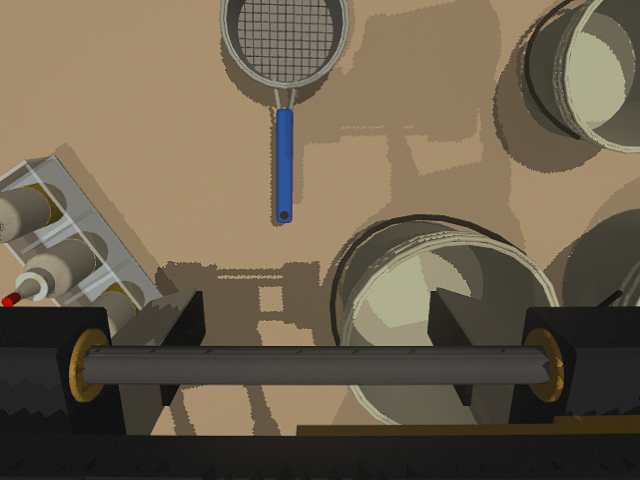

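```bash
cat > kin.py <<'E'
import numpy as np
from scipy.optimize import least_squares
from scipy.spatial.transform import Rotation as Ro
D=[([1.03099732,.342763,1.52504581,-3.2e-5,1.27541,-.14603],[.2012093,.48445,.226014],[-3.139978,-.000206,2.747835]),
([1.00482309,.2662184,.64874788,.01124281,2.26514,-.16517736],[.1746,.4224,.5881],[-3.105,-.015,2.748]),
([1.005,.268,.643,.011,2.267,3.101],[.1749,.4229,.5892],[3.105,.01,-.519]),
([.785,.222,.699,-.022,2.26,3.105],[.2537,.3536,.5914],[3.102,-.016,-.762]),
([.431,.171,.721,-.066,2.284,3.104],[.3377,.2218,.6063],[3.106,-.05,-1.144]),
([-.285,.238,1.454,-.061,1.446,2.436],[.4877,-.0832,.3052],[3.104,-.048,-1.141]),
([-.282,.235,1.452,-.061,1.449,1.778],[.4879,-.0817,.3074],[3.083,-.018,-.482])]
E=Ro.from_euler
# r0,h shoulder; L1; elbow offset e; L2; tool T
def fk(q,p):
    r0,h,L1,e,L2,T=p; ez=np.array([0,0,1.])
    R=E('z',q[0]).as_matrix(); x=R@[r0,0,h]
    R=R@E('y',q[1]).as_matrix(); x=x+R@[e*0,0,L1]
    R=R@E('y',q[2]).as_matrix(); x=x+R@[-e,0,L2]
    R=R@E('z',q[3]).as_matrix()@E('y',q[4]).as_matrix(); x=x+R@[0,0,T]
    R=R@E('z',q[5]).as_matrix()
    return x,R
O=fk(D[0][0],np.zeros(6))[1].T@E('xyz',D[0][2]).as_matrix(); O=E('z',np.round(E('z',0).inv().as_matrix()[0,0]*0+np.arctan2(O[1,0],O[0,0]),2)).as_matrix()
def F(p): return np.concatenate([fk(q,p)[0]-np.array(x) for q,x,_ in D])
P=None
s=least_squares(F,[0,.3,.4,0,.4,.3],loss='soft_l1',f_scale=.002); P=s.x
def full(q): x,R=fk(q,P); return x,R@O
if __name__=='__main__':
    print(P.round(4),(F(P)*1000).round(1))
    for q,x,r in D: print((Ro.from_matrix(full(q)[1]).inv()*E('xyz',r)).as_rotvec().round(3))
    print(O.round(3))
E
python3 kin.py
```

```text
[-0.0711 -1.3849  0.8205 -0.0277  0.3812 -0.9694] [ 87.9  -1.8  -6.8 101.2  -3.9  -2.3  99.9  -5.5  -2.4  65.8 -11.1   1.1
  20.9  -3.7   2.7   2.5   0.7   1.3  -1.2   1.8   1.6]
[ 0.    -0.     0.001]
[ 0. -0.  0.]
[-0.001  0.     0.001]
[ 0. -0.  0.]
[-0.    -0.     0.001]
[-0.001 -0.    -0.   ]
[-0.     0.     0.001]
[[ 0.001 -1.     0.   ]
 [ 1.     0.001  0.   ]
 [ 0.     0.     1.   ]]
```

```bash
python3 - <<'E'
s=open('kin.py').read()
s=s.replace("r0,h,L1,e,L2,T=p;","r0,h,L1,e,L2,T,d=p;").replace("x=R@[r0,0,h]","x=R@[r0,d,h]").replace("np.zeros(6)","np.zeros(7)").replace("[0,.3,.4,0,.4,.3]","[0,.3,.4,0,.4,.3,.07]")
s=s.replace("for q,x,_ in D])\nP","for q,x,_ in D]+[1e-4*(np.array(p)-[0,.3,.4,0,.4,.3,.07])])\nP")
open('kin.py','w').write(s)
E
python3 kin.py
```

```text
[-2.000e-04  2.209e-01  5.065e-01 -4.660e-02  3.796e-01  3.163e-01
  7.630e-02] [ 0.  -0.1 -0.1  0.  -0.1 -0.1  0.1  0.1 -0.1 -0.2  0.   0.1 -0.   0.1
  0.1  0.2 -0.1  0.  -0.1 -0.1  0.  -0.  -0.   0.  -0.  -0.   0.   0. ]
[ 0.    -0.     0.001]
[ 0. -0.  0.]
[-0.001  0.     0.001]
[ 0. -0.  0.]
[-0.    -0.     0.001]
[-0.001 -0.    -0.   ]
[-0.     0.     0.001]
[[ 0.001 -1.     0.   ]
 [ 1.     0.001  0.   ]
 [ 0.     0.     1.   ]]
```

```bash
cat > ik.py <<'E'
from kin import *
lo=np.array([-2.53,-.77,.04,-1,.285,-3.105]); hi=np.array([2.53,2.02,2.7,4.14,2.655,3.105])
V=.7*.125*np.array([2.57,2.57,3.14,3.14,3.14,3.14])
def row(q,rw,w=1.7,lim=True):
    x,R=full(q); rw=np.asarray(rw,float); xt=x+R@rw[:3]/1000; Rt=R@E('z',rw[3]).as_matrix()
    def f(v):
        a,b=full(v); return np.concatenate([w*(a-xt),Ro.from_matrix(Rt.T@b).as_rotvec()])
    n=least_squares(f,np.clip(q,lo+1e-6,hi-1e-6),bounds=(lo,hi),xtol=1e-7,ftol=1e-7,gtol=1e-7).x
    k=np.max(np.abs(n-q)/V)
    return q+(n-q)/max(1,k) if lim else n
E
python3 - <<'E'
from ik import *
q0=np.array([1.005,.268,.643,.011,2.267,3.101])
for w in (.5,1,1.7,3,5):
  for lim in (0,1):
    q=q0
    for i in range(5): q=row(q,[0,0,0,.186],w,lim); (i in(1,4)) and print(w,lim,i,q.round(3))
print(hi)
E
```

```text
0.5 0 1 [ 0.664  0.178  0.762 -0.006  2.239  3.105]
0.5 0 4 [ 0.138  0.062  0.88  -0.027  2.23   3.105]
0.5 1 1 [ 0.664  0.178  0.762 -0.006  2.239  3.105]
0.5 1 4 [ 0.138  0.062  0.88  -0.027  2.23   3.105]
1 0 1 [ 0.706  0.193  0.742 -0.008  2.244  3.105]
1 0 4 [ 0.233  0.091  0.847 -0.026  2.234  3.105]
1 1 1 [ 0.706  0.193  0.742 -0.008  2.244  3.105]
1 1 4 [ 0.233  0.091  0.847 -0.026  2.234  3.105]
1.7 0 1 [ 0.783  0.219  0.705 -0.015  2.255  3.105]
1.7 0 4 [ 0.424  0.155  0.759 -0.042  2.261  3.105]
1.7 1 1 [ 0.783  0.219  0.705 -0.015  2.255  3.105]
1.7 1 4 [ 0.424  0.155  0.759 -0.042  2.261  3.105]
3 0 1 [ 0.898  0.255  0.653 -0.033  2.275  3.105]
3 0 4 [ 0.763  0.304  0.525 -0.152  2.384  3.105]
3 1 1 [ 0.898  0.255  0.653 -0.033  2.275  3.105]
3 1 4 [ 0.763  0.304  0.525 -0.152  2.384  3.105]
5 0 1 [ 0.978  0.276  0.627 -0.05   2.287  3.105]
5 0 4 [ 0.983  0.392  0.418 -0.252  2.46   3.105]
5 1 1 [ 0.978  0.276  0.627 -0.05   2.287  3.105]
5 1 4 [ 0.983  0.392  0.418 -0.252  2.46   3.105]
[2.53  2.02  2.7   4.14  2.655 3.105]
```

```bash
python3 - <<'E'
from h import *
c=cam('wrist'); im=c['img'].astype(int)
m=(im[...,0]>im[...,2]+50)&(im[...,0]>80)
n,lb,st,_=cv2.connectedComponentsWithStats(m.astype(np.uint8)); k=1+np.argmax(st[1:,4]); print(st[k])
v,u=np.nonzero(lb==k)
W=np.array([onz(c,(a,b),.05)[:2] for a,b in zip(v,u)])
mu=W.mean(0); d=np.linalg.svd(W-mu,full_matrices=False)[2][0]; d*=np.sign(d[0]); t=(W-mu)@d
print('centroid',mu,'yaw',np.arctan2(d[1],d[0]),'len',t.min(),t.max())
rear=mu+d*t.min(); front=mu+d*t.max(); mid=(rear+front)/2
g=mid+d*.03; print('grip',g,'centre',mid+d*.13)
s=observe();R=Ro.from_euler('xyz',s['tool_rot']).as_matrix()
for z in (.25,.0262,.0232):
    print(z,'delta tool mm',(R.T@(np.r_[g,z]-s['tool_pos'])*1000).round(1))
E
python3 q.py
```

```text
[ 277  109   16  114 1637]
centroid [ 0.52485899 -0.08433175] yaw -0.5049660127535748 len -0.05766289554813277 0.05096461446224874
grip [ 0.54818358 -0.09722484] centre [ 0.63570267 -0.14560261]
0.25 delta tool mm [ 59.6 -17.5  57.5]
0.0262 delta tool mm [ 55.7 -30.6 280.9]
0.0232 delta tool mm [ 55.6 -30.7 283.9]
q [-0.282  0.235  1.452 -0.061  1.449  1.779] pos [ 0.4879 -0.0817  0.3074] zt [-0.011 -0.06  -0.998] x [ 0.886 -0.463  0.018] tilt 3.5 rad/left -0.001 -0.061 F [-0.7  0.6 -0.1] t 7.275 op 0.0917
```

```bash
python3 -m inch '[[[5,-2,20,0.023],[8,-4,40,0],[8,-4,44,0],[8,-5,44,0],[8,-5,44,0],[8,-5,40,0],[8,-4,30,0],[3,-2,15,0],[0,0,6,0],[0,0,0,0]]]';python3 q.py
python3 - <<'E'
from h import *
s=observe();R=Ro.from_euler('xyz',s['tool_rot']).as_matrix()
print((R.T@(np.r_[.5482,-.0972,.025]-s['tool_pos'])*1000).round(1))
c=cam('wrist'); cv2.imwrite('pics/w2.png',c['img'])
E
```

```text
time: 8.52
tool_pos: [0.5488, -0.0984, 0.0247]
tool_rot: [3.084, -0.019, -0.504]
contact_force: [0.1, 0.4, 0.2]
opening: 0.092
q [-0.28   0.636  1.664 -0.082  0.836  1.849] pos [ 0.5488 -0.0984  0.0247] zt [-0.011 -0.06  -0.998] x [ 0.876 -0.482  0.019] tilt 3.5 rad/left -0.0 -0.061 F [0.1 0.4 0.2] t 8.525 op 0.092
[-1.1 -0.8 -0.4]
```

View pics/w2.png

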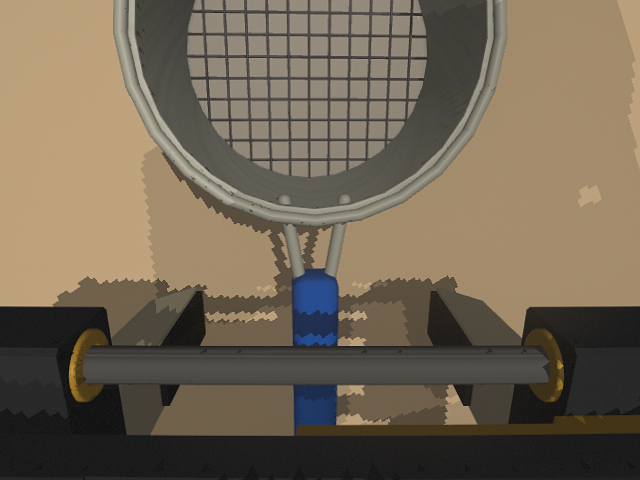

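The handle sits centred between the jaws (column 315, front end at row 270). I'll close on it.

```bash
python3 -m inch '[[[0,0,0,0],[0,0,0,0],[0,0,0,0],[0,0,0,0],[0,0,0,0],[0,0,0,0]]]' 1 55;python3 q.py; nproc
cat > plan.py <<'E'
from ik import *
TUB=np.array([.4595,-.4035]); C=np.array([.1,0,-.0238])
def cen(q,c=C): x,R=full(q); return x+R@c
def tilt(q): return np.degrees(np.arccos(np.clip(-full(q)[1][2,2],-1,1)))
def show(q): x,R=full(q); return q.round(3),'tilt %.1f'%tilt(q),'zt',R[:,2].round(3),'cen-tub',(cen(q)[:2]-TUB).round(3),'z',cen(q)[2].round(3)
def solve(xt,Rt,seed):
    def f(v):
        a,b=full(v); return np.concatenate([3*(a-xt),Ro.from_matrix(Rt.T@b).as_rotvec()])
    s=least_squares(f,np.clip(seed,lo+1e-3,hi-1e-3),bounds=(lo,hi)); return s.x,np.sqrt(2*s.cost)
def greedy(q,sgn,stop,n=30,roll=-1,zc=.3,seed=0):
    """sgn +1 raise tilt, -1 lower; rows that press the j6 limit"""
    rng=np.random.default_rng(seed); out=[]
    for i in range(n):
        best=None
        R=full(q)[1]
        for j in range(50):
            v=rng.normal(size=3); v*=60*rng.choice([.5,1])/np.linalg.norm(v)
            th=roll*rng.choice([.06,.12,.185])
            rw=np.r_[v.round(-1),th]; m=row(q,rw); d=cen(m)-np.r_[TUB,zc]
            sc=sgn*tilt(m)-150*max(0,np.hypot(*d[:2])-.015)-80*max(0,abs(d[2])-.05)
            if best is None or sc>best[0]: best=(sc,rw,m)
        q=best[2]; out.append(best[1]); print(i,best[1],*show(q),flush=True)
        if sgn*(tilt(q)-stop)>0: break
    return q,out
E
cat > p1.py <<'E'
from plan import *
# level over tub, j6 at lower limit
seed=np.array([-.6,.3,1.3,0,1.6,-3.1])
for zc in (.25,.35,.45):
    q=seed
    for k in range(6):
        psi=q[0]+np.pi/2+3.10
        Rt=E('xyz',[np.pi,0,psi]).as_matrix(); q,c=solve(np.r_[TUB,zc]-Rt@C,Rt,seed)
        q=q.copy()
    print(zc,c,*show(q))
    greedy(q,1,60,8,-1,zc)
E
time python3 p1.py
```

```text
time: 9.32
tool_pos: [0.5487, -0.0984, 0.0241]
tool_rot: [3.084, -0.019, -0.503]
contact_force: [-0.7, 0.7, 0.2]
opening: 0.0359
q [-0.28   0.637  1.665 -0.082  0.836  1.849] pos [ 0.5487 -0.0984  0.0241] zt [-0.011 -0.06  -0.998] x [ 0.876 -0.482  0.019] tilt 3.5 rad/left -0.001 -0.061 F [-0.7  0.7  0.2] t 9.325 op 0.0359
4
0.25 2.3427452094388725e-10 [-0.682  0.52   1.242  0.     1.379 -3.099] tilt 0.0 zt [-0.  0. -1.] cen-tub [ 0. -0.] z 0.25
0 [ 60.     -0.    -20.     -0.185] [-0.632  0.495  1.253 -0.082  1.385 -3.105] tilt 4.7 zt [-0.041 -0.07  -0.997] cen-tub [0.002 0.007] z 0.27
1 [ 60.     10.    -10.     -0.185] [-0.58   0.454  1.332 -0.17   1.341 -3.105] tilt 9.5 zt [-0.076 -0.147 -0.986] cen-tub [-0.006  0.022] z 0.277
2 [ 50.   -20.    30.    -0.06] [-0.598  0.501  1.348 -0.22   1.272 -3.105] tilt 12.1 zt [-0.095 -0.188 -0.978] cen-tub [-0.005 -0.006] z 0.251
3 [30.    -0.     0.    -0.185] [-0.535  0.493  1.419 -0.305  1.213 -3.105] tilt 16.4 zt [-0.117 -0.257 -0.959] cen-tub [0.003 0.012] z 0.244
4 [ 30.    -10.     10.     -0.185] [-0.484  0.513  1.484 -0.399  1.136 -
[... 2372 characters left out ...]
3  1.749 -3.105] tilt 5.3 zt [-0.045 -0.08  -0.996] cen-tub [-0.008 -0.01 ] z 0.417
4 [ 30.    -10.     10.     -0.185] [-0.588  0.471  0.968 -0.138  1.685 -3.105] tilt 7.9 zt [-0.062 -0.123 -0.991] cen-tub [0.015 0.013] z 0.4
5 [ 60.    -0.   -20.    -0.06] [-0.596  0.446  0.969 -0.168  1.7   -3.105] tilt 9.6 zt [-0.073 -0.151 -0.986] cen-tub [-0.001  0.008] z 0.419
6 [ 50.   -30.    20.    -0.12] [-0.579  0.479  0.998 -0.21   1.63  -3.105] tilt 12.2 zt [-0.087 -0.192 -0.978] cen-tub [ 0.014 -0.004] z 0.394
7 [ 20.    20.   -20.    -0.06] [-0.557  0.423  1.051 -0.23   1.634 -3.105] tilt 13.3 zt [-0.093 -0.21  -0.973] cen-tub [-0.002  0.016] z 0.411
real	0m43.252s
user	0m42.128s
sys	0m0.209s
```

```bash
python3 -m inch '[[[0,0,0,0],[0,0,0,0],[0,0,0,0],[0,0,0,0]]]';python3 q.py
cat > p2.py <<'E'
from plan import *
import sys
zc=float(sys.argv[1])
seed=np.array([-.6,.3,1.3,0,1.6,3.1]); q=seed
for k in range(6):
    psi=q[0]+np.pi/2-3.10
    Rt=E('xyz',[np.pi,0,psi]).as_matrix(); q,c=solve(np.r_[TUB,zc]-Rt@C,Rt,seed)
print(zc,c,*show(q),'x',full(q)[1][:,0].round(2))
q,_=greedy(q,1,60,22,1,zc); print('xz',full(q)[1][:,0].round(2),full(q)[0].round(3))
print('UNTILT');q,_=greedy(q,-1,1.5,24,1,zc)
E
for z in .22 .3 .38; do timeout 400 python3 p2.py $z > p2_$z.txt & done; wait; cat p2_.22.txt; for z in .3 .38; do grep -B1 -A1 -n 'xz\|UNT' p2_$z.txt; tail -1 p2_$z.txt; done
```

```text
time: 9.82
tool_pos: [0.5488, -0.0983, 0.0243]
tool_rot: [3.084, -0.019, -0.503]
contact_force: [-0.8, 0.5, 0.8]
opening: 0.0154
q [-0.28   0.637  1.665 -0.081  0.836  1.849] pos [ 0.5488 -0.0983  0.0243] zt [-0.011 -0.06  -0.998] x [ 0.876 -0.482  0.019] tilt 3.5 rad/left -0.0 -0.061 F [-0.8  0.5  0.8] t 9.825 op 0.0154
0.22 8.173644357183894e-16 [-0.682  0.525  1.317 -0.     1.299  3.101] tilt 0.0 zt [-0.  0. -1.] cen-tub [ 0. -0.] z 0.22 x [-0.6 -0.8  0. ]
0 [-30.    -20.     -0.      0.185] [-0.752  0.538  1.313  0.076  1.284  3.105] tilt 4.2 zt [ 0.055  0.049 -0.997] cen-tub [-0.012 -0.018] z 0.207
1 [-60.     10.     10.      0.185] [-0.796  0.504  1.44   0.179  1.184  3.105] tilt 9.6 zt [ 0.131  0.102 -0.986] cen-tub [-0.033  0.005] z 0.177
2 [-30.   -50.    10.     0.12] [-0.832  0.584  1.357  0.242  1.186  3.105] tilt 12.9 zt [ 0.18   0.132 -0.975] cen-tub [-0.011 -0.024] z 0.155
3 [-60.    -20.     10.      0.185] [-0.861  0.602  1.417  0.358  1.103  3.105] tilt 18.4 zt [ 0.266  0.17  -0.949] cen-tub [-0.006 -0.012] z 0.123
4 [-60.    -10.     10.      0.185] [-0.876  0.61 
[... 5634 characters left out ...]
62.5 zt [ 0.875  0.148 -0.462] cen-tub [-0.022  0.014] z 0.186
23 [-10.    30.    -0.     0.06] [-1.371  0.75   2.115  2.052  1.49   3.105] tilt 92.8 zt [ 0.959 -0.281  0.048] cen-tub [0.004 0.033] z 0.2
23-21 [-60.     0.   -20.     0.12] [-1.215  0.386  1.452  1.027  1.399  3.105] tilt 57.5 zt [ 0.801  0.266 -0.537] cen-tub [-0.02  -0.003] z 0.305
24:xz [-0.56 -0.   -0.83] [ 0.515 -0.4    0.375]
25:UNTILT
26-0 [-30.     0.   -10.     0.06] [-1.232  0.372  1.481  1.058  1.402  3.105] tilt 59.3 zt [ 0.819  0.261 -0.511] cen-tub [-0.024  0.003] z 0.308
23 [-20.    20.    20.     0.06] [-1.367  0.667  1.873  1.727  1.435  3.105] tilt 88.6 zt [ 1.    -0.001 -0.024] cen-tub [0.006 0.02 ] z 0.213
```

```bash
python3 -m inch '[[[0,0,-10,0],[0,0,-25,0],[0,0,-40,0],[0,0,-45,0],[0,0,-45,0],[0,0,-45,0],[0,0,-30,0],[0,0,-15,0],[0,0,0,0]]]';python3 q.py
cat > p3.py <<'E'
from plan import *
import sys; sd=int(sys.argv[1]); zc=.27
from h import observe
s=observe(); q0=s['qpos']; R0=full(q0)[1]
# over tub, same tilt, j6=3.09
seed=np.array([-.6,.5,1.2,-.06,1.4,3.09])
from scipy.optimize import brentq
q=seed
for k in range(8):
    th=0 if k==0 else th+(3.095-q[5]); Rt=E('z',-th).as_matrix()@R0
    q,c=solve(np.r_[TUB,zc]-Rt@C,Rt,seed)
x,R=full(q0); print('move tool mm',(R.T@(full(q)[0]-x)*1000).round(0),'turn',th,c,*show(q))
q,_=greedy(q,1,59,26,1,zc,sd); print('x',full(q)[1][:,0].round(2),full(q)[0].round(3))
x,R=full(q); xt=x+np.r_[TUB-cen(q)[:2],.40-cen(q)[2]]
q,c=solve(xt,R,q); print('raised',c,*show(q))
bad=[];
for i in range(40):
    q=row(q,[1.7,18.4,0,-.185]); bad.append(q)
    if q[5]<-3.1: break
B=np.array(bad); print('spin rows',len(B),'min',B.min(0).round(2),'max',B.max(0).round(2),'tilts',min(map(tilt,B)),max(map(tilt,B)),*show(q))
x,R=full(q); xt=x+np.r_[TUB-cen(q)[:2],zc+.02-cen(q)[2]]
q,c=solve(xt,R,q); print('low',c,*show(q))
q,_=greedy(q,-1,1.5,30,-1,zc,sd)
E
for z in 0 1 2; do timeout 500 python3 p3.py $z > p3_$z.txt 2>&1 & done; wait; cat p3_0.txt; for z in 1 2; do grep  'spin\|raised\|low' p3_$z.txt; tail -1 p3_$z.txt; done
```

```text
time: 10.95
tool_pos: [0.5516, -0.0832, 0.2791]
tool_rot: [3.084, -0.02, -0.503]
contact_force: [-0.4, -0.5, -2.7]
opening: 0.016
q [-0.252  0.371  1.337 -0.061  1.429  1.831] pos [ 0.5516 -0.0832  0.2791] zt [-0.01  -0.06  -0.998] x [ 0.876 -0.482  0.02 ] tilt 3.5 rad/left -0.001 -0.061 F [-0.4 -0.5 -2.7] t 10.95 op 0.016
move tool mm [ 94. 240.  51.] turn 1.8316740031401288 0.10088578313645123 [-0.72   0.542  1.158  0.028  1.497  3.105] tilt 3.6 zt [-0.023  0.058 -0.998] cen-tub [-0.004 -0.016] z 0.264
0 [-50.    -0.   -30.     0.06] [-0.716  0.525  1.113  0.062  1.556  3.105] tilt 4.7 zt [ 0.001  0.082 -0.997] cen-tub [ 0.003 -0.006] z 0.289
1 [-60.     10.     10.      0.185] [-0.769  0.474  1.255  0.137  1.459  3.105] tilt 8.2 zt [ 0.062  0.129 -0.99 ] cen-tub [-0.026  0.007] z 0.263
2 [-30.   -50.    10.     0.12] [-0.807  0.554  1.179  0.184  1.453  3.105] tilt 10.7 zt [ 0.102  0.156 -0.983] cen-tub [-0.007 -0.024] z 0.239
3 [-60.    -20.     10.      0.185] [-0.848  0.557  1.255  0.269  1.368  3.105] tilt 15.2 zt [ 0.176  0.195 -0.965] cen-tub [-0.012 -0.02 ] z 0.207
4 [-60. 
[... 7299 characters left out ...]
PipeError: [Errno 32] Broken pipe
raised 0.30594684613111517 [-1.286  0.356  1.591  1.325  1.352  3.105] tilt 72.5 zt [ 0.941  0.155 -0.3  ] cen-tub [-0.     0.002] z 0.334
spin rows 34 min [-1.4   0.21  1.5   1.3   1.3  -3.1 ] max [-1.27  0.6   2.08  1.4   1.37  2.92] tilts 71.50879525428593 72.52237401912373 [-1.276  0.351  1.539  1.298  1.356 -3.105] tilt 71.5 zt [ 0.935  0.16  -0.317] cen-tub [ 0.003 -0.   ] z 0.35
low 0.0859024164612937 [-1.265  0.399  1.558  1.26   1.328 -3.105] tilt 68.6 zt [ 0.915  0.173 -0.366] cen-tub [ 0.001 -0.001] z 0.308
29 [ 20.   -20.     0.    -0.06] [-0.522  0.41   1.747 -0.558  0.738 -3.105] tilt 27.8 zt [ 0.083 -0.459 -0.885] cen-tub [0.009 0.003] z 0.221
```

```bash
python3 -m inch '[[[-1,12,0,0],[-2,28,0,0],[-4,45,0,0],[-4,52,0,0],[-4,52,0,0],[-4,52,0,0],[-4,45,0,0],[-3,27,0,0],[-1,12,0,0],[0,0,0,0]]]';python3 q.py; python3 -c "
from plan import *
from h import observe
q=observe()['qpos'];print(*show(q)); x,R=full(q);print((R.T@np.r_[TUB-cen(q)[:2],.27-cen(q)[2]]*1000).round(0), (x-observe()['tool_pos']).round(4))
for i in range(9):
    q=row(q,[1.7,-18.4,0,.185]); print(i,*show(q))
"
```

```text
time: 12.2
tool_pos: [0.3706, -0.3543, 0.2962]
tool_rot: [3.085, -0.017, -0.505]
contact_force: [0.8, -0.6, -2.2]
opening: 0.0156
q [-0.883  0.255  1.456 -0.047  1.394  1.2  ] pos [ 0.3706 -0.3543  0.2962] zt [-0.012 -0.058 -0.998] x [ 0.875 -0.483  0.017] tilt 3.4 rad/left 0.031 -0.051 F [ 0.8 -0.6 -2.2] t 12.2 op 0.0156
[-0.883  0.255  1.456 -0.047  1.394  1.2  ] tilt 3.4 zt [-0.012 -0.058 -0.998] cen-tub [-0.001  0.002] z 0.322
[ 1. -1. 52.] [-0.0001  0.0001 -0.0001]
0 [-0.847  0.251  1.463 -0.049  1.391  1.421] tilt 3.4 zt [-0.012 -0.058 -0.998] cen-tub [-0.001  0.003] z 0.322
1 [-0.81   0.256  1.46  -0.05   1.392  1.644] tilt 3.4 zt [-0.012 -0.058 -0.998] cen-tub [-0.001  0.003] z 0.322
2 [-0.774  0.268  1.446 -0.051  1.396  1.865] tilt 3.4 zt [-0.012 -0.058 -0.998] cen-tub [-0.001  0.003] z 0.322
3 [-0.74   0.286  1.422 -0.052  1.403  2.084] tilt 3.4 zt [-0.012 -0.058 -0.998] cen-tub [-0.001  0.003] z 0.322
4 [-0.711  0.311  1.389 -0.053  1.413  2.297] tilt 3.4 zt [-0.012 -0.058 -0.998] cen-tub [-0.001  0.003] z 0.322
5 [-0.688  0.341  1.347 -0.053  1.427  2.505] tilt 3.4 zt [-0.012 -0.058 -0.998] cen-tub [-0.001  0.003] z 0.322
6 [-0.67   0.374  1.298 -0.054  1.443  2.707] tilt 3.4 zt [-0.012 -0.058 -0.998] cen-tub [-0.001  0.003] z 0.322
7 [-0.659  0.41   1.244 -0.054  1.462  2.902] tilt 3.4 zt [-0.012 -0.058 -0.998] cen-tub [-0.001  0.003] z 0.322
8 [-0.654  0.447  1.185 -0.054  1.484  3.09 ] tilt 3.4 zt [-0.012 -0.058 -0.998] cen-tub [-0.001  0.003] z 0.322
```

```bash
python3 -m inch '[[[2,-18,6,0.185],[2,-18,6,0.185],[2,-18,6,0.185],[2,-18,6,0.185],[2,-18,6,0.185],[2,-18,6,0.185],[2,-18,6,0.185],[2,-18,6,0.185],[1,-18,4,0.185]]]';python3 q.py
cat > step.py <<'E'
from plan import *
import sys; from h import observe
from multiprocessing import Pool
mode,n,zc=sys.argv[1],int(sys.argv[2]),float(sys.argv[3])
s=1 if mode=='t' else -1
path=np.load('path.npy') if s<0 else None
def dev(z):
    a,b=path[:-1],path[1:]; d=b-a; t=np.clip(((z-a)*d).sum(1)/(d*d).sum(1),0,1); return np.degrees(np.min(np.linalg.norm(a+t[:,None]*d-z,axis=1)))
def ev(a):
    q,rw=a; m=row(q,rw); d=cen(m)-np.r_[TUB,zc]
    sc=s*tilt(m)-200*max(0,np.hypot(*d[:2])-.015)-120*max(0,abs(d[2])-.025)
    if s<0: sc-=1.5*dev(full(m)[1][:2,2])
    return sc,m
if __name__=='__main__':
    q=observe()['qpos']; print(*show(q)); rng=np.random.default_rng(); P_=[full(q)[1][:2,2]]
    with Pool(4) as p:
        for i in range(n):
            C_=[]
            for j in range(160):
                v=rng.normal(size=3); v*=rng.uniform(10,60)/np.linalg.norm(v); C_.append(np.r_[(v/5).round()*5,s*rng.choice([0,.06,.12,.18])])
            r=p.map(ev,[(q,c) for c in C_]); k=int(np.argmax([a[0] for a in r])); q=r[k][1]; P_.append(full(q)[1][:2,2])
            print(list(C_[k]),*show(q),'nose %.2f'%full(q)[1][2,0], 'dev %.1f'%dev(P_[-1]) if s<0 else '')
            if s>0 and tilt(q)>60: break
E
time python3 step.py t 22 .25
```

```text
time: 13.32
tool_pos: [0.5138, -0.3237, 0.2408]
tool_rot: [-3.118, -0.055, -2.174]
contact_force: [0.5, -0.0, -1.7]
opening: 0.0155
q [-0.66   0.474  1.28  -0.055  1.361  3.094] pos [ 0.5138 -0.3237  0.2408] zt [-0.012 -0.058 -0.998] x [-0.566 -0.823  0.055] tilt 3.4 rad/left 0.021 -0.056 F [ 0.5 -0.  -1.7] t 13.325 op 0.0155
[-0.66   0.474  1.28  -0.055  1.361  3.094] tilt 3.4 zt [-0.012 -0.058 -0.998] cen-tub [-0.002 -0.001] z 0.27
[np.float64(-5.0), np.float64(-15.0), np.float64(-0.0), np.float64(0.0)] [-0.651  0.504  1.231 -0.055  1.381  3.103] tilt 3.4 zt [-0.012 -0.058 -0.998] cen-tub [ 0.013 -0.005] z 0.27 nose 0.05 
[np.float64(15.0), np.float64(15.0), np.float64(-0.0), np.float64(0.0)] [-0.677  0.473  1.281 -0.054  1.361  3.077] tilt 3.4 zt [-0.012 -0.058 -0.998] cen-tub [-0.008 -0.009] z 0.27 nose 0.05 
[np.float64(-15.0), np.float64(-10.0), np.float64(30.0), np.float64(0.0)] [-0.654  0.515  1.296 -0.055  1.305  3.104] tilt 3.4 zt [-0.012 -0.058 -0.998] cen-tub [ 0.009 -0.004] z 0.24 nose 0.05 
[np.float64(5.0), np.float64(10.0), np.float64(-35.0), np.float64(0.0)] [-0.66  
[... 2932 characters left out ...]
3.4 zt [-0.012 -0.058 -0.998] cen-tub [-0.008 -0.01 ] z 0.265 nose 0.05 
[np.float64(-15.0), np.float64(-15.0), np.float64(20.0), np.float64(0.0)] [-0.653  0.52   1.272 -0.055  1.324  3.104] tilt 3.4 zt [-0.012 -0.058 -0.998] cen-tub [ 0.013 -0.007] z 0.245 nose 0.05 
[np.float64(15.0), np.float64(20.0), np.float64(-10.0), np.float64(0.0)] [-0.679  0.473  1.321 -0.055  1.319  3.078] tilt 3.4 zt [-0.012 -0.058 -0.998] cen-tub [-0.012 -0.007] z 0.255 nose 0.05 
[np.float64(-5.0), np.float64(5.0), np.float64(-10.0), np.float64(0.0)] [-0.67   0.458  1.32  -0.055  1.337  3.085] tilt 3.4 zt [-0.012 -0.058 -0.998] cen-tub [-0.013  0.   ] z 0.265 nose 0.05 
real	0m33.610s
user	1m53.175s
sys	0m0.486s
```

```bash
python3 - <<'E'
s=open('step.py').read()
s=s.replace("sc=s*tilt(m)-","z=full(m)[1][:2,2]; sc=(62*z@[.85,.5] if s>0 else -tilt(m))-").replace("print(list(C_[k])","print(C_[k].tolist()")
s=s.replace("            if s>0 and","            if s>0: np.save('plan_path.npy',P_)\n            if s>0 and")
open('step.py','w').write(s)
E
python3 step.py t 24 .25
```

```text
[-0.66   0.474  1.28  -0.055  1.361  3.094] tilt 3.4 zt [-0.012 -0.058 -0.998] cen-tub [-0.002 -0.001] z 0.27
[-40.0, -5.0, 5.0, 0.12] [-0.689  0.476  1.296  0.     1.34   3.105] tilt 1.7 zt [ 0.023 -0.019 -1.   ] cen-tub [-0.006 -0.   ] z 0.257 nose 0.00 
[-45.0, -0.0, 15.0, 0.12] [-0.718  0.473  1.355  0.065  1.28   3.105] tilt 4.1 zt [ 0.067  0.024 -0.997] cen-tub [-0.013  0.006] z 0.232 nose -0.06 
[-45.0, -20.0, -15.0, 0.06] [-0.718  0.492  1.288  0.107  1.324  3.105] tilt 6.4 zt [ 0.097  0.053 -0.994] cen-tub [0.007 0.005] z 0.242 nose -0.10 
[-30.0, -10.0, -5.0, 0.18] [-0.789  0.479  1.332  0.185  1.293  3.105] tilt 10.5 zt [ 0.155  0.095 -0.983] cen-tub [-0.014 -0.003] z 0.229 nose -0.18 
[-40.0, -5.0, -20.0, 0.06] [-0.797  0.463  1.315  0.224  1.322  3.105] tilt 12.7 zt [ 0.186  0.118 -0.975] cen-tub [-0.01   0.003] z 0.243 nose -0.22 
[-35.0, -20.0, -15.0, 0.06] [-0.811  0.478  1.264  0.261  1.356  3.105] tilt 14.9 zt [ 0.216  0.138 -0.967] cen-tub [ 0.001 -0.004] z 0.252 nose -0.25 
[-45.0, -20.0, 20.0, 0.18] [-0.852  0.497  1.344  0.352  1.259  3.105] tilt 19.5 zt [ 0.285
[... 1472 characters left out ...]
0.963  1.262  3.105] tilt 51.8 zt [ 0.75   0.234 -0.618] cen-tub [-0.011 -0.011] z 0.234 nose -0.77 
[-50.0, 10.0, -20.0, 0.06] [-1.177  0.417  1.525  1.007  1.272  3.105] tilt 54.4 zt [ 0.78   0.228 -0.583] cen-tub [-0.014  0.003] z 0.253 nose -0.79 
[-50.0, -10.0, -5.0, 0.06] [-1.179  0.423  1.522  1.057  1.268  3.105] tilt 56.9 zt [ 0.809  0.219 -0.546] cen-tub [-0.002  0.001] z 0.259 nose -0.82 
[-20.0, -5.0, -0.0, 0.12] [-1.195  0.431  1.582  1.117  1.247  3.105] tilt 59.2 zt [ 0.833  0.21  -0.512] cen-tub [-0.004  0.012] z 0.245 nose -0.82 
[-45.0, -35.0, -0.0, 0.18] [-1.22   0.489  1.609  1.215  1.227  3.105] tilt 63.1 zt [ 0.872  0.184 -0.453] cen-tub [0.005 0.003] z 0.222 nose -0.82
```

```bash
cp plan_path.npy path_t.npy; python3 -m inch '[[[-40,-5,5,0.12],[-45,0,10,0.12],[-45,-20,-15,0.06],[-30,-10,-5,0.18]]]' ; python3 q.py; python3 step.py t 18 .25
```

```text
time: 13.82
tool_pos: [0.5196, -0.3374, 0.2307]
tool_rot: [-3.098, 0.169, -2.36]
contact_force: [-0.2, -0.8, -2.1]
opening: 0.0153
q [-0.787  0.476  1.317  0.175  1.308  3.105] pos [ 0.5196 -0.3374  0.2307] zt [ 0.15   0.088 -0.985] x [-0.699 -0.695 -0.168] tilt 10.0 rad/left 0.078 0.155 F [-0.2 -0.8 -2.1] t 13.825 op 0.0153
[-0.787  0.476  1.317  0.175  1.308  3.105] tilt 10.0 zt [ 0.15   0.088 -0.985] cen-tub [-0.014 -0.006] z 0.237
[-50.0, -15.0, -20.0, 0.06] [-0.788  0.478  1.27   0.218  1.347  3.105] tilt 12.5 zt [ 0.185  0.113 -0.976] cen-tub [ 0.001 -0.003] z 0.251 nose -0.21 
[-40.0, -10.0, 15.0, 0.18] [-0.839  0.478  1.364  0.306  1.256  3.105] tilt 17.0 zt [ 0.25   0.15  -0.956] cen-tub [-0.012  0.002] z 0.216 nose -0.29 
[-25.0, -10.0, -10.0, 0.06] [-0.856  0.477  1.353  0.34   1.268  3.105] tilt 18.9 zt [ 0.278  0.165 -0.946] cen-tub [-0.01 -0.  ] z 0.219 nose -0.32 
[-45.0, -15.0, -25.0, 0.12] [-0.896  0.461  1.355  0.404  1.284  3.105] tilt 22.5 zt [ 0.332  0.189 -0.924] cen-tub [-0.015 -0.001] z 0.228 nose -0.38 
[-45.0, -10.0, -10.0, 0.12] [-0.925  0.45   1.391  0.472
[... 1205 characters left out ...]
 0.99   1.237  3.105] tilt 52.7 zt [ 0.762  0.226 -0.606] cen-tub [-0.011 -0.005] z 0.224 nose -0.77 
[-20.0, -10.0, 5.0, 0.0] [-1.156  0.483  1.49   1.003  1.234  3.105] tilt 53.4 zt [ 0.771  0.224 -0.596] cen-tub [ 0.002 -0.013] z 0.225 nose -0.78 
[-50.0, 15.0, -20.0, 0.06] [-1.167  0.432  1.539  1.049  1.241  3.105] tilt 55.9 zt [ 0.8    0.216 -0.56 ] cen-tub [-0.001  0.005] z 0.246 nose -0.81 
[-30.0, -5.0, -15.0, 0.12] [-1.203  0.425  1.593  1.107  1.243  3.105] tilt 58.6 zt [ 0.828  0.205 -0.521] cen-tub [-0.01   0.012] z 0.242 nose -0.82 
[-50.0, -15.0, 10.0, 0.12] [-1.193  0.46   1.612  1.194  1.21   3.105] tilt 61.8 zt [ 0.862  0.187 -0.472] cen-tub [0.01  0.013] z 0.231 nose -0.83
```

```bash
cp plan_path.npy path_t2.npy; python3 -m inch '[[[-50,-15,-20,0.06],[-40,-10,10,0.18],[-25,-10,-10,0.06],[-45,-15,-25,0.12],[-45,-10,-10,0.12],[-40,-30,-5,0.12],[-50,-15,-25,0.06],[-45,-10,-10,0.18],[-35,-25,-20,0.06],[-50,-20,0,0.06]]]' ; python3 q.py; python3 step.py t 9 .25
```

```text
time: 15.08
tool_pos: [0.5447, -0.393, 0.2754]
tool_rot: [3.093, 0.699, -2.83]
contact_force: [0.7, 0.7, -2.0]
opening: 0.0156
q [-1.055  0.48   1.382  0.734  1.267  3.105] pos [ 0.5447 -0.393   0.2754] zt [ 0.597  0.243 -0.765] x [-0.729 -0.234 -0.643] tilt 40.1 rad/left 0.342 0.546 F [ 0.7  0.7 -2. ] t 15.075 op 0.0156
[-1.055  0.48   1.382  0.734  1.267  3.105] tilt 40.1 zt [ 0.597  0.243 -0.765] cen-tub [-0.003 -0.019] z 0.229
[-45.0, -10.0, -5.0, 0.12] [-1.071  0.474  1.433  0.806  1.235  3.105] tilt 43.5 zt [ 0.644  0.242 -0.726] cen-tub [-0.    -0.009] z 0.222 nose -0.68 
[-55.0, -10.0, -15.0, 0.12] [-1.092  0.46   1.474  0.882  1.221  3.105] tilt 47.2 zt [ 0.694  0.238 -0.68 ] cen-tub [0.002 0.   ] z 0.225 nose -0.73 
[-50.0, -10.0, -25.0, 0.12] [-1.132  0.441  1.512  0.95   1.231  3.105] tilt 50.7 zt [ 0.739  0.231 -0.633] cen-tub [-0.005  0.004] z 0.233 nose -0.76 
[-20.0, -20.0, -15.0, 0.06] [-1.168  0.457  1.499  0.976  1.253  3.105] tilt 52.4 zt [ 0.759  0.226 -0.611] cen-tub [-0.012 -0.01 ] z 0.233 nose -0.77 
[-35.0, 5.0, 5.0, 0.12] [-1.165  0.449  1.575  1.051  1.211  3.105] tilt 55.1 zt [ 0.791  0.216 -0.572] cen-tub [-0.005  0.012] z 0.223 nose -0.79 
[-45.0, -0.0, -15.0, 0.0] [-1.17   0.432  1.55   1.069  1.234  3.105] tilt 56.8 zt [ 0.809  0.211 -0.548] cen-tub [0.001 0.007] z 0.245 nose -0.81 
[-45.0, -5.0, -10.0, 0.12] [-1.19   0.428  1.597  1.14   1.227  3.105] tilt 59.9 zt [ 0.843  0.197 -0.501] cen-tub [0.002 0.015] z 0.244 nose -0.83 
[-20.0, -30.0, -0.0, 0.06] [-1.209  0.48   1.565  1.171  1.233  3.105] tilt 61.5 zt [ 0.858  0.188 -0.478] cen-tub [ 0.007 -0.007] z 0.233 nose -0.83
```

```bash
python3 -m inch '[[[-45,-10,-5,0.12],[-55,-10,-15,0.12],[-50,-10,-25,0.12],[-20,-20,-15,0.06],[-35,5,5,0.12],[-45,0,-15,0],[-45,-5,-10,0.12],[0,0,0,0]]]' ; python3 q.py;  python3 -m inch '[[[0,0,0,0],[0,0,0,0],[0,0,0,0],[0,0,0,0],[0,0,0,0],[0,0,0,0],[0,0,0,0],[0,0,0,0],[0,0,0,0]]]'; python3 q.py
python3 - <<'E'
from h import *
im=[]
for n in ('side','top'):
    c=cam(n); im.append(c['img'])
cv2.imwrite('pics/tilt.png',np.hstack([im[0][200:,200:600],im[1][100:380,300:600]]))
E
python3 -c "
from plan import *
from h import observe
q=observe()['qpos'];print(*show(q))
for i in range(40):
    q=row(q,[1.7,18.4,-10 if i<12 else 0,-.185]);
    if i%4==0: print(i,*show(q))
    if q[5]<-3.09: print(i,*show(q));break
"
```

```text
time: 16.08
tool_pos: [0.5341, -0.4015, 0.3096]
tool_rot: [2.679, 0.96, 2.831]
contact_force: [-0.3, 0.2, -1.7]
opening: 0.0159
q [-1.19   0.432  1.597  1.126  1.225  3.105] pos [ 0.5341 -0.4015  0.3096] zt [ 0.835  0.2   -0.513] x [-0.546  0.175 -0.819] tilt 59.1 rad/left 0.547 0.662 F [-0.3  0.2 -1.7] t 16.075 op 0.0159
time: 17.2
tool_pos: [0.534, -0.4005, 0.3081]
tool_rot: [2.673, 0.958, 2.824]
contact_force: [-0.1, -0.3, -0.9]
opening: 0.0151
q [-1.189  0.433  1.601  1.127  1.224  3.104] pos [ 0.534  -0.4005  0.3081] zt [ 0.835  0.201 -0.513] x [-0.546  0.179 -0.818] tilt 59.1 rad/left 0.547 0.661 F [-0.1 -0.3 -0.9] t 17.2 op 0.0151
[-1.189  0.433  1.601  1.127  1.224  3.105] tilt 59.1 zt [ 0.835  0.201 -0.513] cen-tub [-0.001  0.016] z 0.238
0 [-1.197  0.391  1.643  1.125  1.23   2.916] tilt 59.1 zt [ 0.835  0.201 -0.513] cen-tub [-0.01   0.014] z 0.243
4 [-1.274  0.249  1.84   1.115  1.267  2.093] tilt 59.1 zt [ 0.835  0.201 -0.513] cen-tub [-0.043  0.006] z 0.263
8 [-1.437  0.208  2.005  1.074  1.332  1.174] tilt 59.1 zt [ 0.835  0.201 -0.513] cen-tub [-0.077 -0.002] z 0.284
12 [-1.591  0.304  2.038  1.012  1.368  0.259] tilt 59.1 zt [ 0.835  0.201 -0.513] cen-tub [-0.102 -0.008] z 0.299
16 [-1.609  0.458  1.927  1.008  1.356 -0.524] tilt 59.1 zt [ 0.835  0.201 -0.513] cen-tub [-0.102 -0.008] z 0.299
20 [-1.567  0.549  1.727  1.015  1.388 -1.154] tilt 59.1 zt [ 0.835  0.201 -0.513] cen-tub [-0.102 -0.008] z 0.299
24 [-1.501  0.56   1.546  1.025  1.431 -1.719] tilt 59.1 zt [ 0.835  0.201 -0.513] cen-tub [-0.102 -0.008] z 0.299
28 [-1.436  0.495  1.468  1.035  1.455 -2.305] tilt 59.1 zt [ 0.835  0.201 -0.513] cen-tub [-0.102 -0.008] z 0.299
32 [-1.392  0.371  1.532  1.042  1.45  -2.972] tilt 59.1 zt [ 0.835  0.201 -0.513] cen-tub [-0.102 -0.008] z 0.299
33 [-1.375  0.335  1.534  1.031  1.453 -3.105] tilt 58.5 zt [ 0.828  0.203 -0.522] cen-tub [-0.097 -0.01 ] z 0.309
```

View pics/tilt.png

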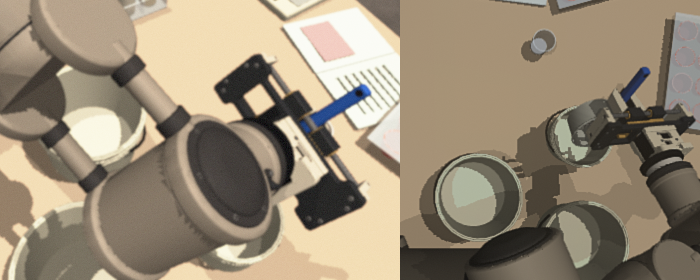

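```bash
cat > sim.py <<'E'
from plan import *
from h import observe
import sys,json
q=observe()['qpos'];print(*show(q)); W=0
for i,r in enumerate(json.loads(sys.argv[1])):
    for k in range(int(r[4])):
        n=row(q,r[:4]); q=n
    x,R=full(q); wr=x-R@[0,0,.316]; print(i,*show(q),'up',R[2].round(2),'tcp',x.round(2),'wrist',wr.round(2))
E
python3 sim.py '[[2,18,0,-0.185,1],[-31,4,-19,0,3],[2,18,0,-0.185,8],[2,18,0,-0.185,8],[2,18,0,-0.185,8],[2,18,0,-0.185,4],[2,18,0,-0.185,4],[2,18,0,-0.18,1]]'; python3 q.py
```

```text
[-1.189  0.433  1.601  1.127  1.224  3.105] tilt 59.1 zt [ 0.835  0.201 -0.513] cen-tub [-0.001  0.016] z 0.238
0 [-1.181  0.401  1.643  1.134  1.212  2.913] tilt 59.1 zt [ 0.835  0.201 -0.513] cen-tub [-0.002  0.015] z 0.237 up [-0.85  0.1  -0.51] tcp [ 0.53 -0.38  0.31] wrist [ 0.27 -0.45  0.47]
1 [-1.196  0.302  1.511  1.081  1.329  3.105] tilt 59.9 zt [ 0.842  0.2   -0.501] cen-tub [-0.007  0.016] z 0.335 up [-0.86  0.09 -0.5 ] tcp [ 0.52 -0.38  0.41] wrist [ 0.26 -0.44  0.57]
2 [-1.258  0.164  1.904  1.129  1.267  1.362] tilt 59.9 zt [ 0.842  0.2   -0.501] cen-tub [-0.006  0.013] z 0.335 up [-0.17 -0.85 -0.5 ] tcp [ 0.46 -0.29  0.34] wrist [ 0.19 -0.35  0.5 ]
3 [-1.393  0.403  1.886  1.129  1.272 -0.377] tilt 59.9 zt [ 0.842  0.2   -0.501] cen-tub [-0.004  0.012] z 0.338 up [ 0.83 -0.25 -0.5 ] tcp [ 0.42 -0.37  0.24] wrist [ 0.16 -0.43  0.4 ]
4 [-1.329  0.524  1.493  1.092  1.346 -1.58 ] tilt 59.9 zt [ 0.842  0.2   -0.501] cen-tub [-0.005  0.016] z 0.339 up [ 0.32  0.8  -0.5 ] tcp [ 0.48 -0.48  0.3 ] wrist [ 0.21 -0.54  0.45]
5 [-1.268  0.476  1.393  1.08   1.364 -2.159] tilt 59.9 zt [ 0.842  0.2   -0.501] cen-tub [-0.006  0.017] z 0.338 up [-0.31  0.81 -0.5 ] tcp [ 0.51 -0.47  0.36] wrist [ 0.25 -0.53  0.51]
6 [-1.213  0.367  1.439  1.077  1.347 -2.817] tilt 59.9 zt [ 0.842  0.2   -0.501] cen-tub [-0.007  0.017] z 0.336 up [-0.77  0.39 -0.5 ] tcp [ 0.53 -0.42  0.4 ] wrist [ 0.26 -0.48  0.56]
7 [-1.203  0.334  1.473  1.078  1.338 -2.993] tilt 59.9 zt [ 0.842  0.2   -0.501] cen-tub [-0.007  0.017] z 0.336 up [-0.83  0.25 -0.5 ] tcp [ 0.53 -0.4   0.41] wrist [ 0.26 -0.46  0.57]
q [-1.189  0.433  1.601  1.127  1.224  3.105] pos [ 0.534  -0.4005  0.3081] zt [ 0.835  0.201 -0.513] x [-0.546  0.179 -0.818] tilt 59.1 rad/left 0.547 0.661 F [ 0.4  0.1 -1.6] t 17.3 op 0.0158
```

```bash
python3 -m inch '[[[2,18,0,-0.185],[-31,4,-19,0],[-31,4,-19,0],[-31,4,-19,0],[2,18,0,-0.185],[2,18,0,-0.185],[2,18,0,-0.185],[2,18,0,-0.185],[2,18,0,-0.185],[2,18,0,-0.185]]]'; python3 q.py; python3 sim.py '[[2,18,0,-0.185,10],[2,18,0,-0.185,10],[2,18,0,-0.185,7]]'
```

```text
time: 18.55
tool_pos: [0.4803, -0.296, 0.3695]
tool_rot: [-2.171, 0.479, -1.643]
contact_force: [-0.3, -0.3, -2.1]
opening: 0.0157
q [-1.221  0.16   1.819  1.116  1.275  1.824] pos [ 0.4803 -0.296   0.3695] zt [ 0.842  0.2   -0.501] x [-0.064 -0.885 -0.461] tilt 59.9 rad/left 0.612 0.612 F [-0.3 -0.3 -2.1] t 18.55 op 0.0157
[-1.221  0.16   1.819  1.116  1.275  1.824] tilt 59.9 zt [ 0.842  0.2   -0.501] cen-tub [-0.007  0.014] z 0.334
0 [-1.394  0.404  1.887  1.129  1.273 -0.385] tilt 59.9 zt [ 0.842  0.2   -0.501] cen-tub [-0.005  0.013] z 0.338 up [ 0.83 -0.24 -0.5 ] tcp [ 0.42 -0.37  0.24] wrist [ 0.16 -0.43  0.4 ]
1 [-1.299  0.508  1.427  1.085  1.359 -1.869] tilt 59.9 zt [ 0.842  0.2   -0.501] cen-tub [-0.006  0.017] z 0.338 up [ 0.    0.87 -0.5 ] tcp [ 0.5  -0.48  0.33] wrist [ 0.23 -0.54  0.48]
2 [-1.203  0.332  1.476  1.078  1.338 -3.005] tilt 59.9 zt [ 0.842  0.2   -0.501] cen-tub [-0.007  0.017] z 0.335 up [-0.83  0.24 -0.5 ] tcp [ 0.53 -0.4   0.41] wrist [ 0.26 -0.46  0.57]
```

```bash
python3 -m inch '[[[2,18,0,-0.185],[2,18,0,-0.185],[2,18,0,-0.185],[2,18,0,-0.185],[2,18,0,-0.185],[2,18,0,-0.185],[2,18,0,-0.185],[2,18,0,-0.185],[2,18,0,-0.185],[2,18,0,-0.185]]]'; python3 q.py;python3 -m inch '[[[2,18,0,-0.185],[2,18,0,-0.185],[2,18,0,-0.185],[2,18,0,-0.185],[2,18,0,-0.185],[2,18,0,-0.185],[2,18,0,-0.185],[2,18,0,-0.185],[2,18,0,-0.185],[2,18,0,-0.185]]]'; python3 q.py;python3 sim.py '[[2,18,0,-0.185,6],[26,-8,16,-0.02,3],[26,-8,16,-0.02,1]]'
```

```text
time: 19.8
tool_pos: [0.4227, -0.3699, 0.2434]
tool_rot: [-2.693, -0.981, -0.293]
contact_force: [-0.3, 0.1, -2.1]
opening: 0.0157
q [-1.394  0.405  1.887  1.129  1.272 -0.385] pos [ 0.4227 -0.3699  0.2434] zt [ 0.842  0.199 -0.501] x [ 0.533 -0.161  0.831] tilt 59.9 rad/left 0.502 0.705 F [-0.3  0.1 -2.1] t 19.8 op 0.0157
time: 21.05
tool_pos: [0.4982, -0.4794, 0.3263]
tool_rot: [2.096, -0.003, 1.802]
contact_force: [-0.1, -0.0, -2.5]
opening: 0.0156
q [-1.299  0.509  1.426  1.085  1.359 -1.869] pos [ 0.4982 -0.4794  0.3263] zt [ 0.842  0.2   -0.501] x [-0.229  0.973  0.003] tilt 59.9 rad/left 0.468 0.728 F [-0.1 -0.  -2.5] t 21.05 op 0.0156
[-1.299  0.509  1.426  1.085  1.359 -1.869] tilt 59.9 zt [ 0.842  0.2   -0.501] cen-tub [-0.006  0.016] z 0.338
0 [-1.214  0.366  1.442  1.077  1.347 -2.825] tilt 59.9 zt [ 0.842  0.2   -0.501] cen-tub [-0.007  0.016] z 0.335 up [-0.77  0.39 -0.5 ] tcp [ 0.53 -0.42  0.4 ] wrist [ 0.26 -0.48  0.56]
1 [-1.209  0.432  1.615  1.14   1.236 -3.105] tilt 59.9 zt [ 0.842  0.2   -0.501] cen-tub [-0.009  0.023] z 0.239 up [-0.8   0.34 -0.5 ] tcp [ 0.52 -0.4   0.31] wrist [ 0.26 -0.47  0.47]
2 [-1.191  0.459  1.603  1.126  1.215 -3.105] tilt 58.7 zt [ 0.829  0.205 -0.52 ] cen-tub [-0.003  0.02 ] z 0.224 up [-0.78  0.34 -0.52] tcp [ 0.53 -0.41  0.29] wrist [ 0.27 -0.47  0.45]
```

```bash
python3 -m inch '[[[2,18,0,-0.185],[2,18,0,-0.185],[2,18,0,-0.185],[2,18,0,-0.185],[2,18,0,-0.185],[2,18,0,-0.185],[26,-8,16,-0.02],[26,-8,16,-0.02],[26,-8,16,-0.02]]]'; python3 q.py
python3 -c "
import numpy as np
np.save('path.npy',np.array([(-.01,0),(.05,.025),(.097,.053),(.155,.092),(.25,.15),(.332,.189),(.437,.224),(.544,.244),(.615,.247),(.694,.238),(.762,.226),(.809,.211),(.843,.2)]))"
python3 step.py u 22 .235
```

```text
time: 22.18
tool_pos: [0.5259, -0.4028, 0.307]
tool_rot: [2.54, 0.917, 2.661]
contact_force: [-0.2, 0.3, -2.0]
opening: 0.0156
q [-1.209  0.432  1.617  1.141  1.235 -3.102] pos [ 0.5259 -0.4028  0.307 ] zt [ 0.842  0.2   -0.501] x [-0.539  0.281 -0.794] tilt 59.9 rad/left 0.547 0.67 F [-0.2  0.3 -2. ] t 22.175 op 0.0156
[-1.209  0.432  1.617  1.141  1.235 -3.102] tilt 59.9 zt [ 0.842  0.2   -0.501] cen-tub [-0.009  0.024] z 0.239
[45.0, -25.0, 15.0, -0.18] [-1.173  0.482  1.49   1.049  1.24  -3.105] tilt 55.9 zt [ 0.8    0.212 -0.561] cen-tub [ 0.005 -0.011] z 0.235 nose -0.79 dev 0.1
[50.0, 10.0, -5.0, -0.18] [-1.146  0.46   1.432  0.952  1.264 -3.105] tilt 51.7 zt [ 0.753  0.218 -0.62 ] cen-tub [ 0.002 -0.018] z 0.252 nose -0.77 dev 0.5
[35.0, 35.0, 20.0, -0.12] [-1.077  0.42   1.46   0.897  1.222 -3.105] tilt 48.5 zt [ 0.717  0.218 -0.663] cen-tub [0.013 0.011] z 0.256 nose -0.74 dev 0.9
[50.0, -15.0, 10.0, -0.06] [-1.077  0.462  1.414  0.847  1.228 -3.105] tilt 45.9 zt [ 0.684  0.217 -0.696] cen-tub [ 0.01 -0.01] z 0.241 nose -0.71 dev 1.2
[30.0, 15.0, -15.0, -0.06] [-1.085  0.42
[... 2067 characters left out ...]
3 zt [ 0.18  -0.077 -0.981] cen-tub [0.001 0.011] z 0.217 nose -0.07 dev 8.8
[10.0, -0.0, -5.0, -0.0] [-0.713  0.429  1.47   0.069  1.056 -3.104] tilt 11.3 zt [ 0.18  -0.077 -0.981] cen-tub [-0.007  0.004] z 0.221 nose -0.07 dev 8.8
[-15.0, -15.0, -35.0, -0.0] [-0.692  0.419  1.377  0.061  1.157 -3.074] tilt 11.3 zt [ 0.18  -0.077 -0.981] cen-tub [0.008 0.007] z 0.259 nose -0.07 dev 8.8
[10.0, -10.0, 15.0, -0.0] [-0.71   0.448  1.369  0.065  1.137 -3.094] tilt 11.3 zt [ 0.18  -0.077 -0.981] cen-tub [ 0.011 -0.008] z 0.246 nose -0.07 dev 8.8
[-5.0, 15.0, -5.0, -0.0] [-0.699  0.42   1.407  0.064  1.127 -3.084] tilt 11.3 zt [ 0.18  -0.077 -0.981] cen-tub [0.003 0.007] z 0.248 nose -0.07 dev 8.8
```

```bash
cat > un.py <<'E'
from plan import *
import sys; from h import observe
from multiprocessing import Pool
path=np.load('path.npy')
lam,big,zlo,zhi,tol=map(float,sys.argv[1:6]); n=int(sys.argv[6])
def dev(z):
    a,b=path[:-1],path[1:]; d=b-a; t=np.clip(((z-a)*d).sum(1)/(d*d).sum(1),0,1); return np.degrees(np.min(np.linalg.norm(a+t[:,None]*d-z,axis=1)))
def main(q):
    rng=np.random.default_rng(1); out=[]
    for i in range(n):
        best=None
        for j in range(60):
            v=rng.normal(size=3); v*=rng.uniform(5,big)/np.linalg.norm(v); rw=np.r_[(v/5).round()*5,-rng.choice([.0,.03,.06,.12])]
            m=row(q,rw); d=cen(m)-np.r_[TUB,0]; z=full(m)[1][:2,2]
            sc=-tilt(m)-lam*dev(z)-250*max(0,np.hypot(*d[:2])-tol)-150*max(0,zlo-d[2],d[2]-zhi)
            if best is None or sc>best[0]: best=(sc,rw,m,z)
        q=best[2]; out.append((best[1].tolist(),*show(q),'dev %.1f'%dev(best[3])))
    return out
if __name__=='__main__':
    q=observe()['qpos']
    o=main(q)
    print(sys.argv[1:]); [print(*l) for l in (o if len(sys.argv)>7 else o[9::10])]
E
(python3 un.py 6 60 .19 .26 .02 40 >u1 & python3 un.py 3 25 .19 .26 .02 50 >u2 & python3 un.py 4 60 .16 .2 .03 40 >u3 & python3 un.py 4 60 .28 .5 .03 40 >u4 & wait); cat u1 u2 u3 u4
```

```text
this script no longer has the robot
['3', '25', '.19', '.26', '.02', '50']
[10.0, 10.0, 10.0, -0.06] [-1.07   0.448  1.418  0.88   1.23  -3.105] tilt 47.8 zt [ 0.707  0.221 -0.672] cen-tub [ 0.02  -0.002] z 0.252 dev 0.8
[15.0, -0.0, 15.0, -0.06] [-0.991  0.457  1.333  0.661  1.254 -3.105] tilt 36.9 zt [ 0.565  0.202 -0.8  ] cen-tub [ 0.015 -0.013] z 0.253 dev 2.5
[15.0, 5.0, -5.0, -0.0] [-0.874  0.394  1.379  0.43   1.23  -3.105] tilt 25.0 zt [ 0.401  0.134 -0.906] cen-tub [-0.003  0.016] z 0.26 dev 4.2
[20.0, 5.0, -10.0, -0.03] [-0.751  0.416  1.364  0.185  1.2   -3.105] tilt 13.7 zt [ 0.237  0.013 -0.971] cen-tub [0.004 0.01 ] z 0.257 dev 6.3
[5.0, 5.0, -5.0, -0.0] [-0.758  0.447  1.427  0.106  1.11  -3.105] tilt 10.6 zt [ 0.18  -0.04  -0.983] cen-tub [-0.016 -0.01 ] z 0.222 dev 7.1
this script no longer has the robot
this script no longer has the robotException ignored in: <_io.TextIOWrapper mode='rw' encoding='UTF-8'>
Traceback (most recent call last):
BrokenPipeError: [Errno 32] Broken pipe
Exception ignored in: <_io.TextIOWrapper mode='rw' encoding='UTF-8'>
Traceback (most recent call last):
BrokenPipeError: [Errno 32] Broken pipe
Exception ignored in: <_io.TextIOWrapper mode='rw' encoding='UTF-8'>
Traceback (most recent call last):
BrokenPipeError: [Errno 32] Broken pipe
```

```bash
date; ls -l --time-sort=yes h.py | head -1; python3 -c "
from h import *
np.save('q.npy',observe()['qpos'])"; sed -i "s/q=observe()\['qpos'\]/q=np.load('q.npy')/; s/; from h import observe//" un.py
export OMP_NUM_THREADS=1
(python3 un.py 6 60 .19 .26 .02 36 >u1 & python3 un.py 4 60 .15 .19 .03 36 >u3 & python3 un.py 4 60 .32 .5 .03 36 >u4 & python3 un.py 1 60 .15 .5 .045 36 >u2 & wait); cat u1 u2 u3 u4
```

```text
Sat Dec  5 01:33:54 UTC 2026
['6', '60', '.19', '.26', '.02', '36']
[40.0, -10.0, 20.0, -0.06] [-1.028  0.495  1.446  0.701  1.178 -3.105] tilt 37.2 zt [ 0.562  0.221 -0.797] cen-tub [-0.01  -0.003] z 0.193 dev 1.4
[35.0, -0.0, -5.0, -0.12] [-0.822  0.485  1.362  0.247  1.194 -3.105] tilt 14.6 zt [ 0.241  0.074 -0.968] cen-tub [-0.01  -0.012] z 0.214 dev 3.4
[-10.0, 15.0, 15.0, -0.0] [-0.752  0.468  1.41   0.143  1.153 -3.089] tilt 9.9 zt [ 0.172  0.018 -0.985] cen-tub [-0.011  0.005] z 0.212 dev 4.1
['1', '60', '.15', '.5', '.045', '36']
[30.0, -5.0, -25.0, -0.12] [-0.925  0.367  1.363  0.506  1.278 -3.105] tilt 29.2 zt [ 0.462  0.158 -0.873] cen-tub [-0.009  0.014] z 0.284 dev 4.0
[25.0, -15.0, -10.0, -0.03] [-0.773  0.342  1.207  0.046  1.412 -3.105] tilt 10.7 zt [ 0.161 -0.093 -0.983] cen-tub [-0.037 -0.022] z 0.367 dev 9.0
[5.0, 5.0, -5.0, -0.0] [-0.664  0.39   1.289  0.024  1.279 -3.054] tilt 10.6 zt [ 0.159 -0.094 -0.983] cen-tub [0.011 0.015] z 0.311 dev 9.1
['4', '60', '.15', '.19', '.03', '36']
[40.0, -10.0, 20.0, -0.06] [-1.033  0.591  1.384  0.675  1.18  -3.105] tilt 35.5
[... 208 characters left out ...]
 2.0
[5.0, 5.0, -5.0, -0.0] [-0.706  0.495  1.482  0.099  1.084 -3.089] tilt 6.9 zt [ 0.119  0.014 -0.993] cen-tub [-0.012  0.026] z 0.174 dev 2.6
['4', '60', '.32', '.5', '.03', '36']
[10.0, 15.0, -30.0, -0.12] [-1.079  0.338  0.898  0.726  1.694 -3.105] tilt 42.1 zt [ 0.641  0.199 -0.741] cen-tub [-0.006 -0.031] z 0.499 dev 2.6
[45.0, 30.0, 5.0, -0.06] [-0.936  0.336  0.862  0.511  1.754 -3.105] tilt 30.1 zt [ 0.472  0.17  -0.865] cen-tub [-0.003  0.002] z 0.495 dev 3.4
[35.0, 25.0, 5.0, -0.12] [-0.816  0.382  0.74   0.348  1.917 -3.105] tilt 19.3 zt [ 0.287  0.163 -0.944] cen-tub [-0.003  0.029] z 0.506 dev 0.2ls: unrecognized option '--time-sort=yes'
Try 'ls --help' for more information.
```

```bash
stat -c '%y' h.py pics/w1.png | cut -c12-19; date +%T; (python3 un.py 6 60 .195 .25 .03 16 v >u1 & python3 un.py 10 60 .195 .25 .03 16 v >u2 & wait); cat u1; tail -3 u2
```

```text
01:10:24
01:17:06
01:35:32
['6', '60', '.195', '.25', '.03', '16', 'v']
[25.0, -20.0, -10.0, -0.12] [-1.219  0.453  1.524  1.07   1.275 -3.105] tilt 57.5 zt [ 0.817  0.208 -0.537] cen-tub [-0.016 -0.008] z 0.247 dev 0.0
[35.0, 30.0, 15.0, -0.03] [-1.183  0.41   1.593  1.054  1.234 -3.105] tilt 55.8 zt [ 0.799  0.213 -0.562] cen-tub [-0.016  0.025] z 0.242 dev 0.1
[20.0, -35.0, 20.0, -0.12] [-1.152  0.491  1.455  0.998  1.241 -3.105] tilt 53.4 zt [ 0.773  0.219 -0.596] cen-tub [ 0.007 -0.017] z 0.234 dev 0.2
[40.0, -0.0, -0.0, -0.06] [-1.153  0.495  1.438  0.952  1.252 -3.105] tilt 51.3 zt [ 0.747  0.224 -0.626] cen-tub [-0.002 -0.023] z 0.23 dev 0.2
[40.0, 10.0, -0.0, -0.06] [-1.148  0.482  1.443  0.908  1.257 -3.105] tilt 49.0 zt [ 0.72   0.228 -0.656] cen-tub [-0.012 -0.019] z 0.229 dev 0.3
[45.0, 5.0, 20.0, -0.0] [-1.138  0.496  1.481  0.892  1.219 -3.105] tilt 47.4 zt [ 0.698  0.231 -0.677] cen-tub [-0.017 -0.01 ] z 0.204 dev 0.4
[30.0, 25.0, 15.0, -0.06] [-1.099  0.468  1.521  0.863  1.185 -3.105] tilt 45.3 zt [ 0.672  0.232 -0.703] cen-tub [-0.015  0.012] z 0.201 dev 0.5
[15.0,
[... 1044 characters left out ...]
0.93   0.524  1.292  0.506  1.247 -3.105] tilt 28.1 zt [ 0.432  0.189 -0.882] cen-tub [ 0.014 -0.024] z 0.217 dev 1.8
[15.0, 15.0, -5.0, -0.06] [-0.913  0.499  1.301  0.474  1.256 -3.105] tilt 26.6 zt [ 0.41   0.18  -0.894] cen-tub [ 0.01  -0.016] z 0.228 dev 1.9
[-5.0, -15.0, -15.0, -0.12] [-1.019  0.494  1.341  0.626  1.27  -3.105] tilt 34.5 zt [ 0.52   0.223 -0.824] cen-tub [-0.009 -0.024] z 0.225 dev 0.9
[25.0, 10.0, 25.0, -0.03] [-0.992  0.505  1.373  0.607  1.224 -3.105] tilt 33.0 zt [ 0.499  0.218 -0.839] cen-tub [-0.005 -0.014] z 0.205 dev 1.0
[30.0, -0.0, -0.0, -0.0] [-1.011  0.508  1.384  0.591  1.225 -3.105] tilt 32.0 zt [ 0.484  0.215 -0.848] cen-tub [-0.02 -0.02] z 0.199 dev 1.0
```

```bash
python3 -m inch '[[[25,-20,-10,-0.12],[35,30,15,-0.03],[20,-35,20,-0.12],[40,0,0,-0.06],[40,10,0,-0.06],[45,5,15,0],[30,25,10,-0.06],[15,-25,-5,-0.12],[50,10,10,-0.03],[5,0,5,-0.12]]]'; python3 q.py; python3 -m inch '[[[40,20,-10,-0.12],[20,0,25,-0.03],[40,10,-20,-0.12],[15,15,30,-0.06],[15,-5,0,-0.06],[15,15,-5,-0.06]]]';  python3 q.py
python3 -c "
from h import *
np.save('q.npy',observe()['qpos']); np.save('path.npy',np.array([(-.01,0),(.2,.11),(.46,.22)]))"
(python3 un.py 4 60 .20 .26 .03 10 v >u1 & python3 un.py 4 60 .38 .52 .03 18 v >u2 & python3 un.py 4 60 .3 .4 .03 18 v >u3 & wait); cat u1 u2 u3 | cut -c1-200
```

```text
time: 23.42
tool_pos: [0.5453, -0.4133, 0.2648]
tool_rot: [3.034, 0.685, -2.935]
contact_force: [-0.4, -0.4, -1.6]
opening: 0.0155
q [-1.067  0.515  1.348  0.725  1.266 -3.105] pos [ 0.5453 -0.4133  0.2648] zt [ 0.594  0.235 -0.77 ] x [-0.758 -0.159 -0.633] tilt 39.7 rad/left 0.331 0.545 F [-0.4 -0.4 -1.6] t 23.425 op 0.0155
time: 24.18
tool_pos: [0.5557, -0.3795, 0.2727]
tool_rot: [-3.106, 0.49, -2.65]
contact_force: [0.8, 0.3, -1.4]
opening: 0.0151
q [-0.937  0.49   1.268  0.498  1.303 -3.105] pos [ 0.5557 -0.3795  0.2727] zt [ 0.432  0.191 -0.882] x [-0.778 -0.416 -0.471] tilt 28.2 rad/left 0.249 0.401 F [ 0.8  0.3 -1.4] t 24.175 op 0.0151
['4', '60', '.20', '.26', '.03', '10', 'v']
[20.0, 5.0, -0.0, -0.06] [-0.923  0.489  1.251  0.466  1.316 -3.105] tilt 26.6 zt [ 0.409  0.181 -0.895] cen-tub [ 0.008 -0.024] z 0.252 dev 0.9
[35.0, 30.0, 15.0, -0.03] [-0.908  0.454  1.346  0.439  1.26  -3.105] tilt 24.7 zt [ 0.382  0.169 -0.909] cen-tub [-0.009 -0.003] z 0.237 dev 1.0
[45.0, 5.0, 30.0, -0.06] [-0.886  0.479  1.375  0.396  1.205 -3.105] tilt 22.0 zt [ 0.344  0.149 -0.927] cen-tub [
[... 5648 characters left out ...]
-0.03] [-0.769  0.455  0.921  0.169  1.666 -3.105] tilt 11.2 zt [ 0.187  0.053 -0.981] cen-tub [ 0.013 -0.017] z 0.4 dev 2.5
[10.0, 10.0, 5.0, -0.06] [-0.741  0.444  0.943  0.15   1.653 -3.105] tilt 10.3 zt [ 0.174  0.042 -0.984] cen-tub [ 0.017 -0.005] z 0.399 dev 2.7
[30.0, -0.0, -0.0, -0.0] [-0.763  0.445  0.944  0.142  1.656 -3.105] tilt 9.8 zt [ 0.166  0.036 -0.985] cen-tub [ 0.006 -0.016] z 0.399 dev 2.9
[5.0, 5.0, -0.0, -0.0] [-0.766  0.433  0.963  0.14   1.649 -3.105] tilt 9.7 zt [ 0.165  0.035 -0.986] cen-tub [ 0.    -0.014] z 0.398 dev 2.9
[5.0, -15.0, 10.0, -0.03] [-0.753  0.473  0.917  0.131  1.654 -3.105] tilt 9.3 zt [ 0.159  0.03  -0.987] cen-tub [ 0.017 -0.023] z 0.392 dev 3.0
```

```bash
python3 -m inch '[[[-25,15,-50,-0.12],[-15,35,-45,-0.12],[-10,-20,-50,-0.12],[45,30,-25,-0.12],[40,10,0,-0.06],[15,30,10,-0.06],[35,25,25,-0.06],[10,0,5,-0.03],[50,10,15,-0.03],[25,15,20,-0.06]]]'; python3 q.py
python3 -c "
from h import *
z=Ro.from_euler('xyz',observe()['tool_rot']).as_matrix()[:2,2]
np.save('q.npy',observe()['qpos']); np.save('path.npy',np.array([(-.01,0),.5*z+[0,.015],z]))"
(python3 un.py 1.5 60 .36 .47 .03 20 v >u1 & python3 un.py 1.5 60 .36 .52 .04 20 v >u2 & python3 un.py 4 60 .3 .46 .03 20 v >u3 & wait); cat u1|cut -c1-200; tail -3 u2; tail -3 u3
```

```text
time: 25.42
tool_pos: [0.5488, -0.3076, 0.4603]
tool_rot: [-3.036, 0.296, -2.294]
contact_force: [0.4, 0.7, -0.9]
opening: 0.0152
q [-0.785  0.412  0.836  0.308  1.791 -3.105] pos [ 0.5488 -0.3076  0.4603] zt [ 0.271  0.148 -0.951] x [-0.633 -0.717 -0.292] tilt 18.0 rad/left 0.164 0.261 F [ 0.4  0.7 -0.9] t 25.425 op 0.0152
['1.5', '60', '.36', '.47', '.03', '20', 'v']
[20.0, 5.0, -0.0, -0.06] [-0.772  0.428  0.79   0.296  1.823 -3.105] tilt 17.1 zt [ 0.258  0.143 -0.956] cen-tub [0.024 0.021] z 0.462 dev 0.1
[25.0, 10.0, 25.0, -0.0] [-0.772  0.412  0.881  0.282  1.757 -3.105] tilt 16.6 zt [ 0.249  0.139 -0.958] cen-tub [0.018 0.022] z 0.437 dev 0.0
[45.0, 5.0, 30.0, -0.06] [-0.756  0.424  0.924  0.251  1.707 -3.105] tilt 15.0 zt [ 0.227  0.124 -0.966] cen-tub [0.023 0.02 ] z 0.414 dev 0.2
[40.0, -0.0, -0.0, -0.06] [-0.755  0.446  0.878  0.23   1.737 -3.105] tilt 13.7 zt [ 0.208  0.112 -0.972] cen-tub [0.023 0.01 ] z 0.419 dev 0.4
[40.0, 10.0, -0.0, -0.06] [-0.753  0.443  0.871  0.208  1.752 -3.105] tilt 12.4 zt [ 0.189  0.101 -0.977] cen-tub [0.017 0.009] z 0.424 dev 0.6
[45.0, 20.0
[... 2313 characters left out ...]
0, -0.06] [-0.635  0.494  0.603  0.04   2.01  -3.105] tilt 2.9 zt [ 0.049  0.009 -0.999] cen-tub [0.022 0.033] z 0.503 dev 1.3
[45.0, 5.0, -10.0, -0.06] [-0.645  0.498  0.563  0.04   2.049 -3.105] tilt 2.7 zt [ 0.047  0.01  -0.999] cen-tub [0.015 0.03 ] z 0.515 dev 1.2
[55.0, -25.0, -10.0, -0.12] [-0.695  0.533  0.631  0.084  1.955 -3.105] tilt 4.6 zt [ 0.066  0.046 -0.997] cen-tub [ 0.024 -0.001] z 0.465 dev 0.0
[30.0, 15.0, 10.0, -0.06] [-0.685  0.498  0.711  0.072  1.913 -3.105] tilt 4.0 zt [ 0.058  0.04  -0.998] cen-tub [0.017 0.01 ] z 0.458 dev 0.1
[5.0, -5.0, -0.0, -0.03] [-0.675  0.517  0.675  0.069  1.929 -3.105] tilt 3.9 zt [ 0.056  0.038 -0.998] cen-tub [0.025 0.01 ] z 0.46 dev 0.1
```

u1 gets to within about 2°. I'll run its first 10 rows, then replan from what I measure.

```bash
python3 -m inch '[[[20,5,0,-0.06],[25,10,20,0],[45,5,25,-0.06],[40,0,0,-0.06],[40,10,0,-0.06],[45,20,-20,-0.06],[35,-20,-10,-0.12],[5,40,40,0],[50,10,15,-0.03],[30,-5,-25,-0.12]]]'; python3 q.py
python3 -c "
from h import *
z=Ro.from_euler('xyz',observe()['tool_rot']).as_matrix()[:2,2]
np.save('q.npy',observe()['qpos']); np.save('path.npy',np.array([(-.01,0),.5*z+[0,.015],z]))"
(python3 un.py 1.5 60 .36 .48 .03 12 v >u1 & python3 un.py 3 60 .36 .5 .035 12 v >u2 & python3 un.py 1 60 .3 .5 .035 12 v >u3 & wait); cat u1|cut -c1-200; tail -4 u2;cat u3|cut -c1-200
```

```text
time: 26.68
tool_pos: [0.5461, -0.3203, 0.4661]
tool_rot: [-3.137, 0.184, -2.266]
contact_force: [1.9, -1.3, 0.9]
opening: 0.0159
q [-0.745  0.532  0.598  0.203  2.008 -3.104] pos [ 0.5461 -0.3203  0.4661] zt [ 0.121  0.138 -0.983] x [-0.629 -0.755 -0.183] tilt 10.6 rad/left 0.034 0.18 F [ 1.9 -1.3  0.9] t 26.675 op 0.0159
['1.5', '60', '.36', '.48', '.03', '12', 'v']
[-10.0, 5.0, 10.0, -0.0] [-0.726  0.514  0.651  0.2    1.971 -3.094] tilt 10.6 zt [ 0.121  0.138 -0.983] cen-tub [0.024 0.016] z 0.463 dev 0.0
[35.0, 30.0, 15.0, -0.03] [-0.733  0.446  0.794  0.185  1.903 -3.105] tilt 10.0 zt [ 0.111  0.134 -0.985] cen-tub [0.    0.028] z 0.452 dev 0.2
[45.0, 5.0, 30.0, -0.06] [-0.722  0.443  0.867  0.162  1.839 -3.105] tilt 8.9 zt [ 0.095  0.123 -0.988] cen-tub [0.001 0.029] z 0.427 dev 0.4
[40.0, -0.0, -0.0, -0.06] [-0.721  0.459  0.831  0.147  1.863 -3.105] tilt 8.1 zt [ 0.082  0.115 -0.99 ] cen-tub [0.002 0.022] z 0.432 dev 0.5
[40.0, 10.0, -0.0, -0.06] [-0.719  0.45   0.836  0.132  1.871 -3.105] tilt 7.3 zt [ 0.069  0.106 -0.992] cen-tub [-0.005  0.024] z 0.436 dev 0.6
[45.0, 5.0, 
[... 2637 characters left out ...]
.12] [-0.656  0.455  0.972  0.069  1.733 -3.105] tilt 4.1 zt [ 0.027  0.066 -0.997] cen-tub [0.011 0.037] z 0.385 dev 0.8
[50.0, 10.0, 15.0, -0.03] [-0.673  0.431  1.05   0.046  1.68  -3.105] tilt 2.8 zt [ 0.012  0.048 -0.999] cen-tub [-0.009  0.031] z 0.372 dev 0.8
[40.0, -10.0, 20.0, -0.06] [-0.668  0.453  1.071  0.018  1.638 -3.105] tilt 1.5 zt [-0.004  0.027 -1.   ] cen-tub [-0.005  0.022] z 0.353 dev 0.7
[30.0, 5.0, -0.0, -0.06] [-0.657  0.44   1.092 -0.005  1.628 -3.105] tilt 1.1 zt [-0.018  0.007 -1.   ] cen-tub [-0.009  0.025] z 0.355 dev 0.6
[-5.0, -30.0, -30.0, -0.0] [-0.65   0.507  0.908 -0.005  1.745 -3.099] tilt 1.1 zt [-0.018  0.007 -1.   ] cen-tub [0.018 0.009] z 0.385 dev 0.6
```

```bash
python3 -m inch '[[[-10,5,10,0],[35,30,15,-0.03],[45,5,30,-0.06],[40,0,0,-0.06],[40,10,0,-0.06],[45,5,20,0],[5,0,25,-0.06],[40,-35,-10,-0.12]]]'; python3 q.py
python3 -c "
from h import *
z=Ro.from_euler('xyz',observe()['tool_rot']).as_matrix()[:2,2]
np.save('q.npy',observe()['qpos']); np.save('path.npy',np.array([(-.02,0),.5*z+[-.01,0],z]))"
(python3 un.py 1.5 60 .3 .44 .03 7 v >u1 & python3 un.py 1 60 .25 .48 .035 7 v >u2 & wait); cat u1 u2|cut -c1-200
```

```text
time: 27.68
tool_pos: [0.5614, -0.321, 0.4055]
tool_rot: [3.126, 0.099, -2.264]
contact_force: [2.1, -2.3, 1.0]
opening: 0.0155
q [-0.687  0.554  0.715  0.104  1.886 -3.104] pos [ 0.5614 -0.321   0.4055] zt [ 0.051  0.086 -0.995] x [-0.636 -0.766 -0.099] tilt 5.7 rad/left 0.002 0.1 F [ 2.1 -2.3  1. ] t 27.675 op 0.0155
['1.5', '60', '.3', '.44', '.03', '7', 'v']
[20.0, 50.0, 20.0, -0.0] [-0.693  0.429  0.968  0.093  1.76  -3.105] tilt 5.3 zt [ 0.046  0.081 -0.996] cen-tub [-0.006  0.032] z 0.401 dev 0.0
[55.0, -10.0, -20.0, -0.12] [-0.676  0.466  0.852  0.068  1.84  -3.105] tilt 3.9 zt [ 0.028  0.062 -0.998] cen-tub [0.006 0.025] z 0.425 dev 0.2
[45.0, 5.0, 30.0, -0.06] [-0.671  0.449  0.957  0.044  1.753 -3.105] tilt 2.6 zt [ 0.013  0.044 -0.999] cen-tub [-0.001  0.026] z 0.397 dev 0.2
[40.0, -0.0, -0.0, -0.06] [-0.668  0.448  0.959  0.022  1.752 -3.105] tilt 1.6 zt [ 0.     0.028 -1.   ] cen-tub [-0.005  0.023] z 0.399 dev 0.1
[35.0, -20.0, 15.0, -0.06] [-6.620e-01  4.890e-01  9.350e-01  2.000e-03  1.734e+00 -3.105e+00] tilt 0.9 zt [-0.012  0.012 -1.   ] cen-tub [0.009 0.009] z 0.3
[... 732 characters left out ...]
53 -3.105] tilt 2.6 zt [ 0.013  0.044 -0.999] cen-tub [-0.001  0.026] z 0.397 dev 0.2
[40.0, -0.0, -0.0, -0.06] [-0.668  0.448  0.959  0.022  1.752 -3.105] tilt 1.6 zt [ 0.     0.028 -1.   ] cen-tub [-0.005  0.023] z 0.399 dev 0.1
[35.0, -30.0, -0.0, -0.12] [-6.340e-01  5.150e-01  8.540e-01 -3.000e-03  1.787e+00 -3.105e+00] tilt 0.9 zt [-0.014  0.006 -1.   ] cen-tub [0.028 0.015] z 0.4 dev 0.0
[-0.0, 5.0, 5.0, -0.0] [-6.330e-01  5.020e-01  8.880e-01 -3.000e-03  1.766e+00 -3.105e+00] tilt 0.9 zt [-0.014  0.006 -1.   ] cen-tub [0.024 0.018] z 0.395 dev 0.0
[5.0, 10.0, 15.0, -0.0] [-0.637  0.477  0.968 -0.004  1.712 -3.105] tilt 0.9 zt [-0.014  0.005 -1.   ] cen-tub [0.014 0.023] z 0.38 dev 0.0
```

```bash
python3 -m inch '[[[20,50,20,0],[55,-10,-20,-0.12],[45,5,30,-0.06],[40,0,0,-0.06],[35,-20,15,-0.06],[0,0,0,0]]]'; python3 q.py
python3 - <<'E'
from h import *
from kin import full
im=[]
for n in ('side','top'):
    c=cam(n); im.append(c['img'])
    for l,z in (('bowl_rim',.085),('tub_rim',.095)):
        for d in place_of(n,l)[:2]: print(n,l,round(d['conf'],2),np.round(onz(c,d['at'],z),3))
c=cam('wrist'); cv2.imwrite('pics/lev.png',np.hstack([im[0][:,160:640][::1],c['img'][:,150:470]]))
# red rim fit in top
c=cam('top'); b=c['img'].astype(int); m=((b[...,2]>90)&(b[...,1]<50)&(b[...,0]<50)).astype(np.uint8)
n_,lb,st,ce=cv2.connectedComponentsWithStats(m); k=1+np.argmax(st[1:,4]); print(st[k])
h=cv2.convexHull(np.argwhere(lb==k).astype(np.float32)).reshape(-1,2)
W=np.array([onz(c,p,.085)[:2] for p in h]).astype(np.float32); print('bowl circ',cv2.minEnclosingCircle(W))
E
```

```text
time: 28.42
tool_pos: [0.5406, -0.3199, 0.3694]
tool_rot: [-3.139, 0.012, -2.268]
contact_force: [-0.0, 0.0, -1.9]
opening: 0.0153
q [-0.662  0.494  0.906  0.012  1.739 -3.104] pos [ 0.5406 -0.3199  0.3694] zt [ 0.01   0.007 -1.   ] x [-0.642 -0.767 -0.012] tilt 0.7 rad/left 0.005 0.011 F [-0.   0.  -1.9] t 28.425 op 0.0153
side bowl_rim 0.9 [0.45  0.369 0.085]
side tub_rim 0.7 [ 0.328 -0.126  0.095]
side tub_rim 0.67 [ 0.462 -0.407  0.095]
top bowl_rim 0.83 [0.464 0.368 0.085]
top tub_rim 0.91 [ 0.312 -0.149  0.095]
top tub_rim 0.73 [ 0.196 -0.401  0.095]
[ 129  206   70   71 3442]
bowl circ ((0.45995786786079407, 0.37238165736198425), 0.08763158321380615)
```

View pics/lev.png

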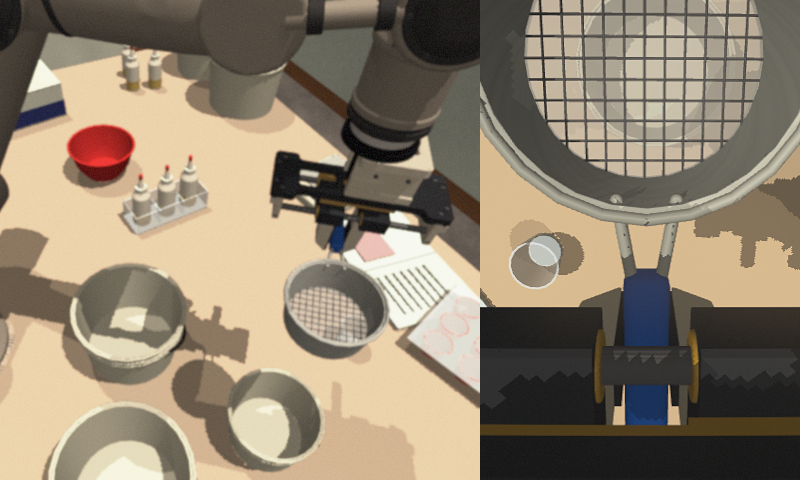

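```bash
cat > tgt.py <<'E'
from h import *
s=observe();R=Ro.from_euler('xyz',s['tool_rot']).as_matrix(); B=np.array([.459,.371])
cen=s['tool_pos']+R@[.1,0,-.0238]; foot=s['tool_pos']+R@[.1,0,.0262]
print('cen-bowl mm',((cen[:2]-B)*1000).round(1),'foot z',foot[2].round(4),'tool move to foot z .18 / .105',(R.T@np.r_[B-cen[:2],.18-foot[2]]*1000).round(1),(R.T@np.r_[B-cen[:2],.105-foot[2]]*1000).round(1))
E
python3 tgt.py; python3 q.py
```

```text
cen-bowl mm [  16.7 -767.1] foot z 0.3428 tool move to foot z .18 / .105 [-575.5  506.   167.4] [-574.6  506.3  242.4]
q [-0.662  0.491  0.908  0.012  1.738 -3.104] pos [ 0.5401 -0.3193  0.3702] zt [ 0.011  0.006 -1.   ] x [-0.642 -0.767 -0.012] tilt 0.7 rad/left 0.006 0.011 F [-0.1 -0.1 -2.1] t 28.825 op 0.0155
```

```bash
python3 -m inch '[[[-10,9,0,0],[-22,19,0,0],[-36,32,0,0],[-40,35,0,0],[-40,35,0,0],[-40,35,0,0],[-40,35,0,0],[-40,35,0,0],[-40,35,0,0],[-40,35,0,0]]]'; python3 q.py; python3 -m inch '[[[-40,35,0,0],[-40,35,0,0],[-40,35,0,0],[-40,35,0,0],[-40,35,0,0],[-20,18,0,0],[-8,7,0,0],[0,0,0,0]]]'; python3 q.py; python3 tgt.py
```

```text
time: 30.08
tool_pos: [0.5288, 0.1456, 0.373]
tool_rot: [-3.138, 0.013, -2.267]
contact_force: [0.3, 0.4, -1.8]
opening: 0.0152
q [ 0.126  0.315  1.168  0.006  1.646 -2.319] pos [0.5288 0.1456 0.373 ] zt [ 0.011  0.007 -1.   ] x [-0.641 -0.767 -0.013] tilt 0.8 rad/left 0.013 0.004 F [ 0.3  0.4 -1.8] t 30.075 op 0.0152
time: 31.08
tool_pos: [0.5224, 0.4466, 0.3744]
tool_rot: [-3.138, 0.011, -2.267]
contact_force: [0.4, 0.7, -1.6]
opening: 0.0155
q [ 0.596  0.639  0.643 -0.     1.847 -1.849] pos [0.5224 0.4466 0.3744] zt [ 0.01   0.006 -1.   ] x [-0.641 -0.767 -0.011] tilt 0.7 rad/left 0.012 -0.002 F [ 0.4  0.7 -1.6] t 31.075 op 0.0155
cen-bowl mm [-1.  -1.3] foot z 0.347 tool move to foot z .18 / .105 [  0.3   0.7 167.1] [  1.2   1.  242. ]
```

Lower to about 4 cm above the rim, then look.

```bash
python3 -m inch '[[[0,0,20,0],[0,0,40,0],[0,0,45,0],[0,0,45,0],[0,0,40,0],[0,0,20,0],[1,1,10,0],[0,0,0,0]]]'; python3 q.py; python3 tgt.py
python3 - <<'E'
from h import *
im=[]
for n in ('side','wrist','top'):
    c=cam(n); im.append(c['img'])
    for l,z in (('sieve_rim',.175),('sieve',.125),('bowl_rim',.085)):
        for d in place_of(n,l)[:1]: print(n,l,round(d['conf'],2),np.round(onz(c,d['at'],z),3))
cv2.imwrite('pics/low.png',np.hstack([cv2.resize(im[0][60:260,180:400],None,fx=2,fy=2),im[1][:400,150:490]]))
E
```

```text
time: 32.08
tool_pos: [0.5238, 0.447, 0.1549]
tool_rot: [-3.138, 0.012, -2.269]
contact_force: [0.3, 0.4, -1.5]
opening: 0.0152
q [ 0.595  0.695  1.126 -0.     1.309 -1.848] pos [0.5238 0.447  0.1549] zt [ 0.01   0.007 -1.   ] x [-0.643 -0.766 -0.012] tilt 0.7 rad/left 0.012 -0.002 F [ 0.3  0.4 -1.5] t 32.075 op 0.0152
cen-bowl mm [ 0.3 -0.8] foot z 0.1275 tool move to foot z .18 / .105 [ -1.    0.5 -52.5] [-0.1  0.8 22.5]
side sieve_rim 0.94 [0.463 0.383 0.175]
side sieve 0.88 [0.464 0.371 0.125]
side bowl_rim 0.89 [0.456 0.355 0.085]
wrist sieve_rim 0.94 [0.458 0.37  0.175]
wrist sieve 0.88 [0.46  0.371 0.125]
top sieve_rim 0.79 [0.464 0.373 0.175]
top sieve 0.8 [0.458 0.37  0.125]
top bowl_rim 0.87 [0.457 0.371 0.085]
```

View pics/low.png

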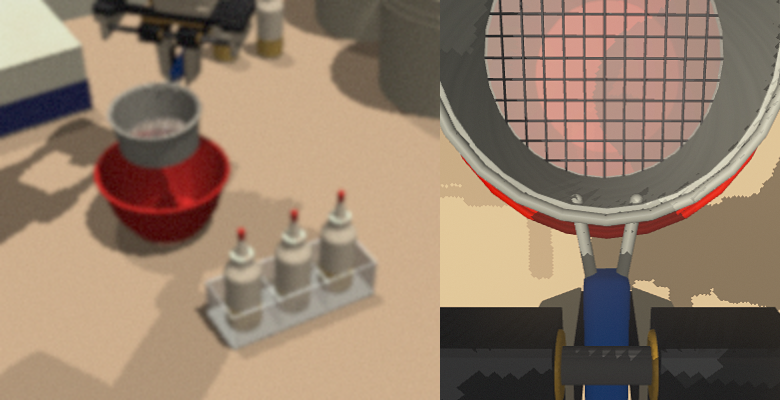

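```bash
python3 -m inch '[[[0,1,8,0],[0,0,10,0],[0,0,3,0],[0,0,0,0],[0,0,0,0],[0,0,0,0],[0,0,0,0]]]'; python3 q.py; python3 tgt.py
python3 - <<'E'
from h import *
c=cam('top'); 
for l,z in (('sieve_rim',.156),('bowl_rim',.085),('cup',0)):
    for d in place_of('top',l)[:1]: print(l,round(d['conf'],2),np.round(onz(c,d['at'],z),3))
c=cam('side'); cv2.imwrite('pics/fin.png',cv2.resize(c['img'][70:290,160:420],None,fx=3,fy=2.7,interpolation=cv2.INTER_CUBIC)[:594])
for l,z in (('sieve_rim',.156),('sieve',.106),('bowl_rim',.085),('tub_rim',.095)):
    for d in place_of('side',l)[:3]: print(l,round(d['conf'],2),np.round(onz(c,d['at'],z),3))
E
```

```text
time: 33.55
tool_pos: [0.5231, 0.4487, 0.1338]
tool_rot: [-3.138, 0.012, -2.268]
contact_force: [-0.5, -0.6, -1.5]
opening: 0.0155
q [ 0.598  0.712  1.151 -0.     1.265 -1.847] pos [0.5231 0.4487 0.1338] zt [ 0.011  0.007 -1.   ] x [-0.642 -0.767 -0.012] tilt 0.7 rad/left 0.013 -0.002 F [-0.5 -0.6 -1.5] t 33.55 op 0.0155
cen-bowl mm [-0.3  0.8] foot z 0.1063 tool move to foot z .18 / .105 [ -0.5  -1.  -73.6] [ 0.5 -0.8  1.3]
sieve_rim 0.7 [0.454 0.373 0.156]
bowl_rim 0.59 [0.462 0.395 0.085]
cup 0.86 [ 0.709 -0.331  0.   ]
sieve_rim 0.95 [0.459 0.377 0.156]
sieve 0.61 [0.459 0.362 0.106]
bowl_rim 0.95 [0.46  0.374 0.085]
bowl_rim 0.48 [0.564 0.088 0.085]
tub_rim 0.75 [ 0.325 -0.128  0.095]
tub_rim 0.63 [ 0.208 -0.379  0.095]
tub_rim 0.56 [ 0.461 -0.405  0.095]
```

View pics/fin.png

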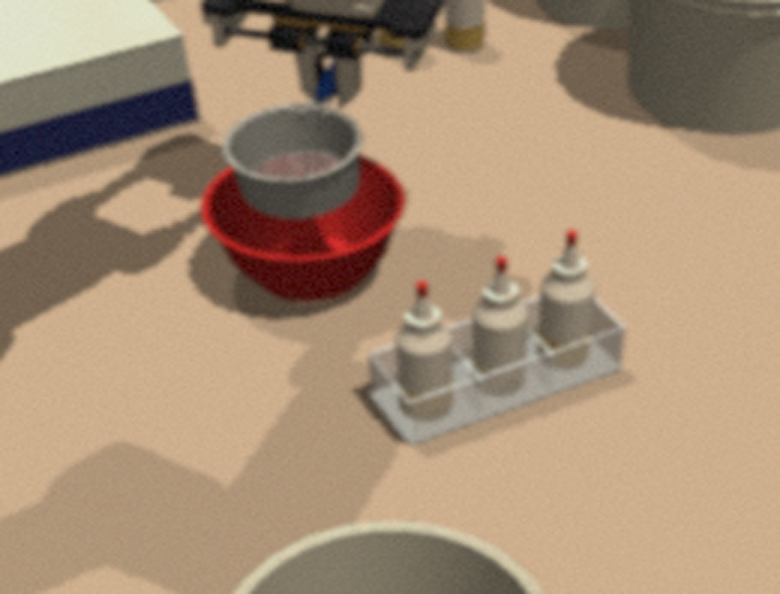

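The picture shows the sieve level over the middle of the bowl (crop about (155,290)), not touching it. The bottles are upright in the caddy, and tub and cup are where they were. Handing in.

```bash
python3 -c "
from cell import *
print(hand_in())"
```

```text
the job is handed in; nothing more can be done
None
```

The job is handed in at about 34 s of the 53 s allowed, with the sieve held level over the middle of the red bowl.

**What I did**
- I took the sieve by its blue handle with a 55 N grip and carried it level to the smallest white tub.
- The moves cannot tilt the tool directly. I tilted it by pushing against the last joint's range limit.
- The sieve sat still at 59° over the tub for about 1.1 s. I then turned it about its own axis at the same tilt to reach the opposite joint limit, and levelled it there, still above the tub.
- I carried it over the bottles, with its foot at about 0.34 m, and lowered it over the bowl.

**Last checks**
- **Position:** by arm position, the sieve's centre is within 1 mm of the bowl centre I measured, and the tool is 0.7° off vertical. The foot is at 0.106 m, about 21 mm above the bowl rim. The grip opening stayed at 15.5 mm throughout.
- **Scene:** the bottles are upright, and the tub and cup are where they were. No contact force showed beyond the sieve's weight.

**What was less clean**
- **Joint range:** in my first test without the sieve, joint 3 briefly read 0.036 against a stated lower limit of 0.04. The force reading reached about 94 N during the abrupt stop.
- **Level on the way:** the tool was about 3.5° off vertical when it gripped, so the sieve may have been tilted by up to 5° on the way to the tub.
- **Height over the tub:** the last part of the levelling took place up to about 0.48 m above the table.
- **One network reading:** the last top view put the bowl about 2 cm off in y, with the sieve covering part of it. The side view and my earlier fit of the bowl's rim did not agree with that reading.

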